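# Set the rivets in suitcase handle brackets on a treadle press

## Task

Take the mallet off the press's work table and lay it on the blue tool mat. Then set the rivet of every bracket: lay the bracket on the work table with its rivet under the ram and press the treadle right down to its stop, so that the rivet ends flush; only the press may drive a rivet, not the gripper. Put each riveted bracket flat, socket up, in the cardboard tray, leave the treadle up and disturb nothing else on the bench.

Things in the scene. Friction and masses are not known exactly. Their poses are not given: they have to be found in the camera images.
- press: green fixed rivet press, 245 mm tall. Origin on the bench below the ram. Local -y: open throat, loading side; column from y +105; treadle to -x. Steel work table x +-60, y -145 to +55 mm, top 45 mm above the bench; fence 10 mm high on it with front face at y +28. Head 56 mm wide, front at y -20, 138 to 186 mm up; ram bush (diameter 36) ends 118 mm up. Base x +-75, y -145 to +185, 28 mm high
- anvil (a point): centre of the flush brass button (diameter 28 mm) on the work table's top, below the ram; axes as press. The ram's flat face (diameter 24 mm) is 45 mm above it when up and descends 105 mm per rad of treadle, 33.6 mm at the stop: just enough to drive home a rivet in a bracket lying flat there. The rivet head must be centred under the ram within about 6 mm
- treadle (a joint): hinged treadle of the press (rad): 0 = up (spring), 0.32 = fully down on its stop; it springs back when let go. Pressing at the pad takes about 5 N at first, 7 N near the stop, and some 7 N more while a rivet is being driven
- treadle_pad (a point): centre of the top of the black rubber treadle pad (75 x 60 mm, yellow stripes across its ends), which slopes up away from the press; about 103 mm above the bench when up and 49 mm when down; the pad's centre is 170 mm from the hinge axis
- treadle_hinge (a point): point on the treadle's hinge axis, 55 mm above the bench; the axis runs along the press's local y and pressing swings the pad downward
- mallet: mallet lying on its side, 220 mm long, 0.4 kg, at first on the work table with its head near the ram and its handle out of the throat. Origin on its underside; head at +x (x +73 to +107, 92 mm wide, 32 high, yellow ends), wooden shaft 24 wide and 22 high (x -20 to +75, axis 16 mm up), black grip 30 wide (x -112 to -18). Centre of mass about x +30: grip the shaft there
- mat: blue tool mat fixed to the bench, 250 mm (x) by 130 mm (y), 3 mm thick; origin at the centre of its underside
- tray: low open cardboard tray fixed to the bench, for finished brackets: outside 180 mm (x) by 240 mm (y), 32 mm high, walls and floor 5 mm; origin at the centre of its underside. It holds three brackets side by side, each lengthwise along the tray's x.
- bracket_a: suitcase trolley-handle bracket, 0.16 kg (2 or 3 are present): aluminium tongue 130 x 40 x 8 mm along x, on its -x part a black tube socket 54 x 30 mm (centre x -37) whose top is 34 mm above the underside: grip the socket across its 30 mm, fingertips above the tongue. Copper rivet at x +47. Origin: centre of the underside, z up
- rivet_a_head (a point): centre of the top of the rivet head (diameter 18 mm) of bracket a: up to 20 mm above the bracket's underside when loose, 12 mm when set
- rivet_a (a joint): how far the rivet of bracket a has been driven (m): 0 to 0.001 = loose, head standing 8 to 7 mm proud of the tongue; 0.008 = set, head flush on the tongue. It stays where it is driven.
- bracket_b: suitcase trolley-handle bracket, 0.16 kg (2 or 3 are present): aluminium tongue 130 x 40 x 8 mm along x, on its -x part a black tube socket 54 x 30 mm (centre x -37) whose top is 34 mm above the underside: grip the socket across its 30 mm, fingertips above the tongue. Copper rivet at x +47. Origin: centre of the underside, z up
- rivet_b_head (a point): centre of the top of the rivet head (diameter 18 mm) of bracket b: up to 20 mm above the bracket's underside when loose, 12 mm when set
- rivet_b (a joint): how far the rivet of bracket b has been driven (m): 0 to 0.001 = loose, head standing 8 to 7 mm proud of the tongue; 0.008 = set, head flush on the tongue. It stays where it is driven.
- bracket_c: suitcase trolley-handle bracket, 0.16 kg (2 or 3 are present): aluminium tongue 130 x 40 x 8 mm along x, on its -x part a black tube socket 54 x 30 mm (centre x -37) whose top is 34 mm above the underside: grip the socket across its 30 mm, fingertips above the tongue. Copper rivet at x +47. Origin: centre of the underside, z up
- rivet_c_head (a point): centre of the top of the rivet head (diameter 18 mm) of bracket c: up to 20 mm above the bracket's underside when loose, 12 mm when set
- rivet_c (a joint): how far the rivet of bracket c has been driven (m): 0 to 0.001 = loose, head standing 8 to 7 mm proud of the tongue; 0.008 = set, head flush on the tongue. It stays where it is driven.
- drill: bystander: orange cordless drill standing upright on its battery, 190 mm tall; origin at the centre of its underside
- calculator: bystander: black desk calculator 150 x 82 x 16 mm lying flat
- hide_weight: bystander: black round weight, diameter 94 mm, 22 mm high
- screwdriver: bystander: screwdriver lying on the bench
- glue: bystander: white bottle with red cap, diameter 52 mm, 130 mm tall
- rivet_tin: bystander: round tin, diameter 72 mm, 75 mm tall
- tape_roll: bystander: yellow roll of tape lying flat, diameter 100 mm, 25 mm high
Things that resemble listed ones, but are neither listed nor needed, are in the scene too. Leave any yellow look-alike of the bracket_a alone.

How it is judged (in metres and radians):
On the way, in this order (a step that is already met when the one before it is completed fails the run):
1. the mallet lies at rest on the blue mat (x of mallet in the frame of mat between -0.11 and 0.11 m and y of mallet in the frame of mat between -0.06 and 0.06 m and z of mallet in the frame of mat below 0.02 m and linear speed of mallet below 0.02 m/s), for 0.2 s.
2. a bracket's rivet stands under the ram, driven flush, with the treadle down on its stop (value of joint treadle above 0.3 rad and ((x of rivet_a_head in the frame of anvil between -0.02 and 0.02 m and y of rivet_a_head in the frame of anvil between -0.02 and 0.02 m and value of joint rivet_a above 0.0065 m) or (x of rivet_b_head in the frame of anvil between -0.02 and 0.02 m and y of rivet_b_head in the frame of anvil between -0.02 and 0.02 m and value of joint rivet_b above 0.0065 m) or (x of rivet_c_head in the frame of anvil between -0.02 and 0.02 m and y of rivet_c_head in the frame of anvil between -0.02 and 0.02 m and value of joint rivet_c above 0.0065 m))), for 0.1 s.
At the end, for the whole second after the job is handed in: every bracket's rivet is driven 6.5 mm or more; the bracket rests flat (0.15 rad), socket up, on the tray's floor (15 mm), centre within 70 mm along and 105 mm across of the tray's; the mallet rests on the mat (origin within 110 by 60 mm of its centre, 20 mm up); treadle below 0.05 rad (all of step 1 and x of bracket_a in the frame of tray between -0.07 and 0.07 m and y of bracket_a in the frame of tray between -0.105 and 0.105 m and z of each of bracket_a, bracket_b, bracket_c in the frame of tray below 0.015 m and angle between each of bracket_a, bracket_b, bracket_c's own z axis and vertical below 0.15 rad and linear speed of each of bracket_a, bracket_b, bracket_c below 0.02 m/s and value of joint each of rivet_a, rivet_b, rivet_c above 0.0065 m and x of bracket_b in the frame of tray between -0.07 and 0.07 m and y of bracket_b in the frame of tray between -0.105 and 0.105 m and x of bracket_c in the frame of tray between -0.07 and 0.07 m and y of bracket_c in the frame of tray between -0.105 and 0.105 m and value of joint treadle below 0.05 rad); the robot touches nothing.
It fails at once if the fingers push on a rivet with more than 5 N (contact force between the fingers and rivet_a above 5 N or contact force between the fingers and rivet_b above 5 N or contact force between the fingers and rivet_c above 5 N).
It fails at once if a bystander is moved by more than 40 mm (distance of any of drill, calculator, hide_weight, screwdriver, glue, rivet_tin, tape_roll from where it was at the start of the episode above 0.04 m).
Of bracket_a, bracket_b, bracket_c only 2 to 3 are there at a start; the rules pass over those that are not, and their reading is None.
At some moment in a run one of bracket_a, bracket_b, bracket_c may be knocked a few centimetres aside while the robot is not near it.
Once in a run the grip may slacken for a moment while it holds something.
It also fails if it takes over 210 s, if anything falls off the work surface, if the arm or the gripper's body presses on something with over 40 N, if the wrist force passes 120 N, or if a joint passes its speed limit or range.

## Robot

A 6-joint arm with a two-finger parallel gripper is mounted at the origin on the work surface. World frame = base frame: x ahead of the robot, y to its left, z up, the work surface at z = 0. Lengths are in m, angles in degrees, forces in N, time in s.
With the tool pointing down it reaches from about 0.3 to 0.75 m from the base axis. Payload 8.5 kg.
Tool frame: the origin (TCP) lies between the finger pads; the fingertips stand 8 mm ahead of it and the grasp point (between the pads) lies 11 mm behind it; z points along the fingers, y is the line along which they close (so a half turn about z gives the same grasp; the last joint's range is limited). The gripper opens to 88 mm and grips with 3 to 60 N. Pads are 18 mm wide; open, the fingers measure 123 mm over their backs; the gripper's body (75 mm by 187 mm) begins 45 mm behind the grasp point.
Start: joints at [64.326, 21.807, 74.336, -0, 83.858, -12.336], TCP at [0.127, 0.535, 0.247] pointing down, gripper open.
Joint ranges: [-178.18, 178.18], [-50.72, 133.34], [12.68, 142.11], [-81.47, 261.47], [9.98, 163.14], [-165.26, 165.26]. Speed limits (degrees/s): [136.94, 136.94, 180, 180, 180, 180].

## Interface

Orientations are given as [roll, pitch, yaw] about the fixed x, y, z axes, in that order (R = Rz(yaw) Ry(pitch) Rx(roll)).
In Python, from workcell import robot, capture gives the robot as it stands.
- The arm moves only by the tool drive_tool, never from a script. Its argument "plan" is a list of rows, each an object of numbers: "wx", "wy", "wz": the turn, a rotation vector about the world's x, y, z in units of 0.08 rad (1.0 is 0.08 rad); "x", "y", "z": the shift along the world's x, y, z in units of 3 cm (1.0 is 3 cm); "gripper": the opening, from 0 (shut) to 1 (fully open). In form: [{"wx": .., "wy": .., "wz": .., "x": .., "y": .., "z": .., "gripper": ..}, ...]. A call has 1 to 5 rows; each row shifts and turns the commanded pose from where the row before left it; what a row does not reach is not made up. A row lasts 1/8 s, in which the tool goes at most 62.5 mm and 10.7 degrees, less where a joint would pass 70% of its speed; a pose out of reach is approached as far as the arm can. A call with a number of a shift or a turn outside -1 to 1 is refused whole. A call with a gripper value outside its range is refused whole. The fingers move at their own pace and stop on an object; "force" is the grip in N (left out, the last holds). Time passes only in rows, so rows that do not move let the fingers close. It gives the time, the measured TCP pose, the force, the opening and the grip force at its end, in the units of the state.
- robot.state(): the state, without advancing time (a new reading comes with each control period).
- capture(name): name is "scene" or "side" or "wrist"; returns a dict with "frame" (480x640x3 uint8, blue, green, red), "mtx" (3x3 intrinsics, pixels), "R" (3x3) and "t" (3): a world point X has camera coordinates R X + t. Camera axes: x right, y down, z forward; pixel columns grow to the right and rows downward; lengths in m; the calibration is good to about 2 mm. A picture is of the moment at which its call begins. There is no depth.
- robot.hand_in(): hands the job in; it is judged then, once.
The state is a dict: "t": time; "joint_positions": joint angles; "qvel": joint speeds; "effort": joint torques, N m; "ee_pos": TCP position; "ee_rot": TCP orientation; "contact_force": force on the tool from outside, world axes, zero at the start; "ft_torque": the same for the moment, N m; "opening": finger opening in m; "grasp_force": force on a finger pad.
Only numpy, scipy, OpenCV 4.12 (cv2) and the standard library are available. Lean on these libraries where they do the work, as an engineer would, in place of code of your own. Each camera call takes 0.05 s, during which the arm holds its last target. There are 200 camera calls.

## Working session

There is one attempt and no reset: what is moved stays moved. The work goes in short steps, Python scripts to look and compute and a tool call to move; the robot and the scene stay as the last step left them, time stands still between calls to the robot, and variables do not carry over. Pictures are saved under pics/ and viewed, at most 14 in all, crops included, and the job is handed in when it is done.

Besides the shell and the picture viewer there is one more tool, called as name(argument=value, ...), one argument or row to a line, values as JSON. drive_tool: Moves the arm, as the interface text tells. Shifts and turns lie within -1 to 1; 1 stands for 3 cm of shift or 0.08 rad of turn. Its arguments: {"type":"object","properties":{"plan":{"type":"array"},"force":{"type":"number"}},"required":["plan"]}

```bash
mkdir -p pics; ls; cat > h.py <<'E'
import numpy as np, cv2
from workcell import robot, capture
def snap(n,name):
    c=capture(n); cv2.imwrite('pics/'+name+'.png',c['frame']); np.savez('pics/'+name+'.npz',**c); return c
def load(name): return dict(np.load('pics/'+name+'.npz'))
def ray(c,uv):
    d=c['R'].T@(np.linalg.inv(c['mtx'])@np.array([uv[0],uv[1],1.])); return -c['R'].T@c['t'],d
def onz(c,uv,z):
    o,d=ray(c,uv); return o+d*(z-o[2])/d[2]
def tri(c1,u1,c2,u2):
    o1,d1=ray(c1,u1);o2,d2=ray(c2,u2)
    s=np.linalg.lstsq(np.c_[d1,-d2],o2-o1,rcond=None)[0]
    a=o1+d1*s[0];b=o2+d2*s[1]; return (a+b)/2,np.linalg.norm(a-b)
def proj(c,X):
    p=c['mtx']@(c['R']@np.asarray(X,float)+c['t']); return p[:2]/p[2]
E
python3 - <<'E'
from h import *
for n in('scene','side','wrist'):
    c=snap(n,n+'0'); print(n,-c['R'].T@c['t'],c['R'][2])
s=robot.state();print(s['t'],s['ee_pos'],s['ee_rot'],s['contact_force'],s['opening'])
E
```

```text
pics
scene [ 1.21805267 -0.36427539  1.17918132] [-0.54455051  0.28408257 -0.7891526 ]
side [ 0.19275484 -0.63507116  0.99349399] [ 0.24884449  0.5555426  -0.79337812]
wrist [0.05726308 0.5512403  0.38413373] [ 0.26870132 -0.06531893 -0.96100626]
0.15 [0.12681158 0.53498292 0.24628476] [-1.79936865e+02 -1.30368699e-02  1.66662206e+02] [-0.46427972  0.16724211  0.30026066] 0.08833258507922986
```

View pics/scene0.png

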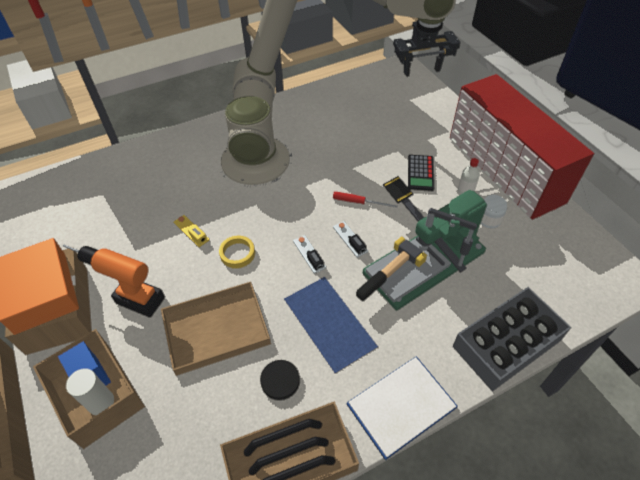

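View pics/side0.png

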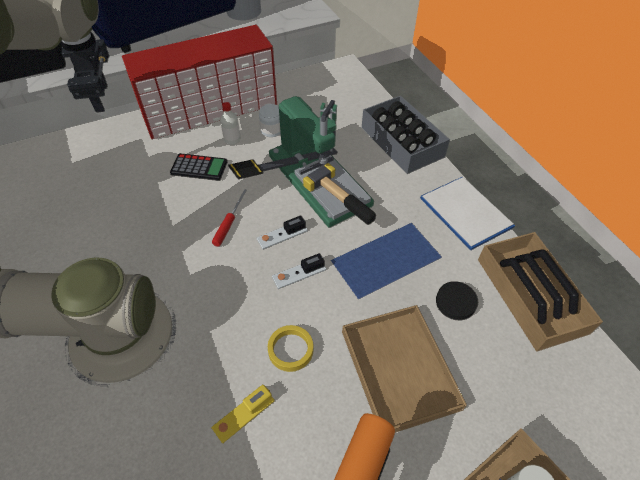

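The scene view shows two brackets with black sockets, at (310,253) and (350,238). The look-alike at (192,232) is yellow, so I leave it alone. The empty tray is at (217,327), the mat at (330,323) and the press at (440,245), with the mallet on its table. The box of black handles at (290,445) is not the tray. I'll enlarge the brackets and the press to confirm.

```bash
python3 - <<'E'
from h import *
a=load('scene0')['frame'][150:330,280:520]; b=load('side0')['frame'][90:300,160:400]
A=cv2.resize(a,None,fx=3.3,fy=3.3,interpolation=cv2.INTER_CUBIC); cv2.imwrite('pics/cs.png',A)
B=cv2.resize(b,None,fx=2.8,fy=2.8,interpolation=cv2.INTER_CUBIC); cv2.imwrite('pics/cd.png',B)
E
```

```text
(no output)
```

View pics/cs.png

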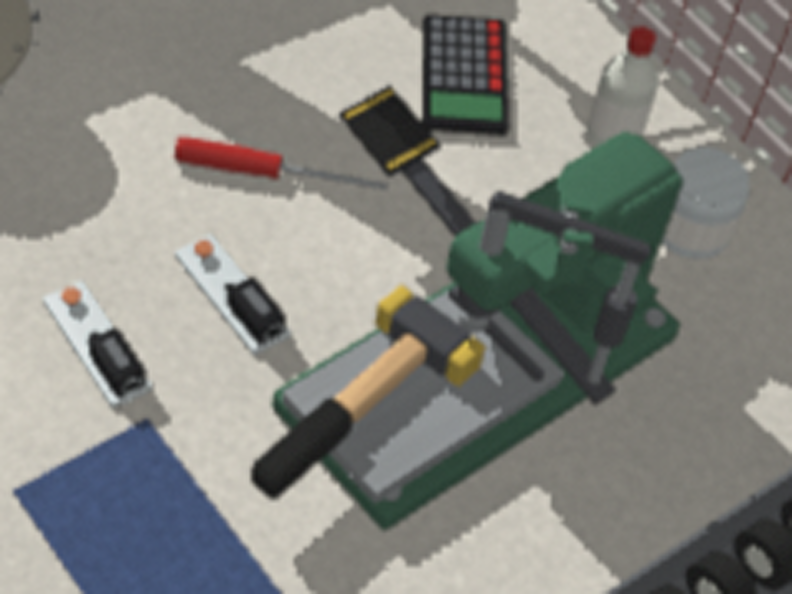

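View pics/cd.png

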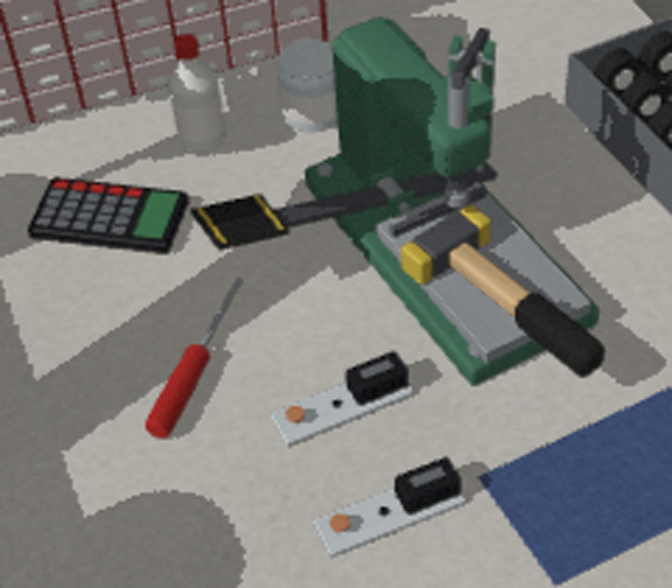

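The crops confirm two silver brackets. Scene-crop rivets are at (72,295) and (204,248), side-crop rivets at (340,522) and (295,413). The mallet's yellow head ends and the treadle pad's yellow stripes are clear in both views. Next I'll triangulate.

```bash
cat >> h.py <<'E'
def S(x,y): return (280+(x+.5)/3.3-.5,150+(y+.5)/3.3-.5)
def D(x,y): return (160+(x+.5)/2.8-.5,90+(y+.5)/2.8-.5)
E
python3 - <<'E'
from h import *
np.set_printoptions(precision=4,suppress=True)
s=load('scene0');d=load('side0')
for n,a,b in [('rivB1',(72,294),(340,522)),('rivB2',(204,247),(295,413)),('sockB1',(118,355),(428,479)),('sockB2',(256,303),(378,372)),
 ('mendL',(395,302),(415,263)),('mendR',(466,360),(477,228)),('grip end',(268,480),(590,352)),
 ('baseFL',(277,396),(476,380)),('baseFR',(386,524),(600,312)),('pad1',(343,108),(215,247)),('pad2',(388,88),(195,210)),('pad3',(438,145),(265,195)),('pad4',(390,172),(288,235)),
 ('pad4b',(390,172),(288,235)),('tableFL',(284,392),(476,357)),('tabFR',(388,500),(590,312))]:
    print(n,*tri(s,S(*a),d,D(*b)))
# bluemat & tray by colour
for n,c in(('s',s),('d',d)):
    h=cv2.cvtColor(c['frame'],cv2.COLOR_BGR2HSV)
    m=cv2.inRange(h,(108,90,40),(122,255,200))
    m[:, :240]=0
    k,l,st,ce=cv2.connectedComponentsWithStats(m); i=1+np.argmax(st[1:,4])
    ct=max(cv2.findContours((l==i).astype('uint8'),0,1)[0],key=cv2.contourArea)
    r=[onz(c,p,.003)[:2] for p in cv2.approxPolyDP(ct,8,True)[:,0]]
    print('mat',n,st[i],np.array(r).round(3).tolist())
for nm,p in [('tray s',[(163,318),(253,284),(270,343),(174,370)]),]:
    print(nm,[onz(s,q,.032)[:2].round(3).tolist() for q in p])
print('tray d',[onz(d,q,.032)[:2].round(3).tolist() for q in [(343,325),(417,306),(466,403),(385,430)]])
for n,p,z in [('drill',(140,300),.0),('weight',(280,378),.022),('tape',(237,250),.02),('glue',(470,185),.0),('calc',(421,172),.016),('tin',(495,220),.0),('screw',(350,198),.01)]: print(n,onz(s,p,z)[:2])
E
```

```text
rivB1 [ 0.384  -0.0161  0.0193] 0.0011858350565049913
rivB2 [0.3912 0.1108 0.0195] 0.00028737971682071584
sockB1 [ 0.4683 -0.0137  0.0308] 0.0009451607916041431
sockB2 [0.4756 0.1148 0.0321] 0.0009491033852622281
mendL [0.5508 0.2018 0.0644] 0.004635796734873521
mendR [0.6262 0.222  0.0621] 0.004180380014571014
grip end [0.6489 0.0268 0.0664] 0.005529793066294859
baseFL [0.5597 0.0851 0.0155] 0.00817524735423118
baseFR [0.7045 0.1028 0.0204] 0.002047018308317143
pad1 [0.3748 0.2558 0.1087] 0.0030165450490554327
pad2 [0.3732 0.3042 0.1116] 0.0010249307806010682
pad3 [0.4433 0.3114 0.0991] 0.0018794914839714554
pad4 [0.4461 0.2605 0.0917] 0.004628779762104453
pad4b [0.4461 0.2605 0.0917] 0.004628779762104453
tableFL [0.5657 0.0909 0.033 ] 0.002757830528085112
tabFR [0.6922 0.1081 0.0265] 0.008119351736859154
mat s [ 285  278   92   94 4104] [[0.522, -0.018], [0.534, -0.138], [0.775, -0.114], [0.764, 0.005]]
mat d [ 331  223  110   76 4101] [[0.775, -0.116], [0.765, 0.007], [0.52, -0.013], [0.53, -0.139]]
tray s [[0.457, -0.44], [0.469, -0.199], [0.647, -0.229], [0.605, -0.458]]
tray d [[0.458, -0.202], [0.633, -0.228], [0.604, -0.458], [0.431, -0.437]]
drill [ 0.3541 -0.4809]
weight [ 0.7361 -0.2432]
tape [ 0.3352 -0.1937]
glue [0.4259 0.5561]
calc [0.3173 0.4408]
tin [0.5772 0.5331]
screw [0.3041 0.1887]
```

drive_tool(
  plan=[
    {"x": 0.58,"y": -0.9,"wz": -0.88,"gripper": 1},
    {"x": 0.58,"y": -0.9,"wz": -0.88,"gripper": 1},
    {"x": 0.58,"y": -0.9,"wz": -0.88,"gripper": 1},
    {"x": 0.58,"y": -0.9,"wz": -0.88,"gripper": 1},
    {"x": 0.58,"y": -0.9,"wz": -0.88,"gripper": 1},
  ],
  force=40,
)

```text
invalid input at $.plan[0]: expected keys wx, wy, wz, x, y, z, gripper
```

drive_tool(
  plan=[
    {"x": 0.58,"y": -0.9,"wz": -0.88,"gripper": 1},
    {"x": 0.58,"y": -0.9,"wz": -0.88,"gripper": 1},
    {"x": 0.58,"y": -0.9,"wz": -0.88,"gripper": 1},
    {"x": 0.58,"y": -0.9,"wz": -0.88,"gripper": 1},
    {"x": 0.58,"y": -0.9,"wz": -0.88,"gripper": 1},
  ],
)

```text
invalid input at $.plan[0]: expected keys wx, wy, wz, x, y, z, gripper
```

drive_tool(
  plan=[
    {"x": 0.58,"y": -0.9,"wz": -0.88,"gripper": 1},
    {"x": 0.58,"y": -0.9,"wz": -0.88,"gripper": 1},
    {"x": 0.58,"y": -0.9,"wz": -0.88,"gripper": 1},
    {"x": 0.58,"y": -0.9,"wz": -0.88,"gripper": 1},
    {"x": 0.58,"y": -0.9,"wz": -0.88,"gripper": 1},
  ],
)

```text
invalid input at $.plan[0]: expected keys wx, wy, wz, x, y, z, gripper
```

drive_tool(
  plan=[
    {"x": 0.95,"gripper": 1},
    {"x": 0.95,"gripper": 1},
    {"x": 0.95,"gripper": 1},
    {"x": 0.95,"gripper": 1},
    {"gripper": 1},
  ],
)

```text
invalid input at $.plan[0]: expected keys wx, wy, wz, x, y, z, gripper
```

All keys needed in each row.

drive_tool(
  plan=[
    {"wx": 0,"wy": 0,"wz": -0.88,"x": 0.58,"y": -0.9,"z": 0,"gripper": 1},
    {"wx": 0,"wy": 0,"wz": -0.88,"x": 0.58,"y": -0.9,"z": 0,"gripper": 1},
    {"wx": 0,"wy": 0,"wz": -0.88,"x": 0.58,"y": -0.9,"z": 0,"gripper": 1},
    {"wx": 0,"wy": 0,"wz": -0.88,"x": 0.58,"y": -0.9,"z": 0,"gripper": 1},
    {"wx": 0,"wy": 0,"wz": -0.88,"x": 0.58,"y": -0.9,"z": 0,"gripper": 1},
  ],
  force=40,
)

```text
t: 0.78
ee_pos: [0.2142, 0.3992, 0.2466]
ee_rot: [-180.0, -0.0, 146.4]
contact_force: [0.3, 0.3, 0.0]
opening: 0.0884
grasp_force: 0.0
```

drive_tool(
  plan=[
    {"wx": 0,"wy": 0,"wz": -0.88,"x": 0.58,"y": -0.9,"z": 0,"gripper": 1},
    {"wx": 0,"wy": 0,"wz": -0.88,"x": 0.58,"y": -0.9,"z": 0,"gripper": 1},
    {"wx": 0,"wy": 0,"wz": -0.88,"x": 0.58,"y": -0.9,"z": 0,"gripper": 1},
    {"wx": 0,"wy": 0,"wz": -0.88,"x": 0.58,"y": -0.9,"z": 0,"gripper": 1},
    {"wx": 0,"wy": 0,"wz": -0.88,"x": 0.58,"y": -0.9,"z": 0,"gripper": 1},
  ],
)

```text
t: 1.4
ee_pos: [0.3012, 0.2642, 0.2467]
ee_rot: [-180.0, -0.0, 126.2]
contact_force: [0.5, 0.2, 0.2]
opening: 0.0883
grasp_force: 0.0
```

drive_tool(
  plan=[
    {"wx": 0,"wy": 0,"wz": -0.88,"x": 0.58,"y": -0.9,"z": 0,"gripper": 1},
    {"wx": 0,"wy": 0,"wz": -0.88,"x": 0.58,"y": -0.9,"z": 0,"gripper": 1},
    {"wx": 0,"wy": 0,"wz": -0.88,"x": 0.58,"y": -0.9,"z": 0,"gripper": 1},
    {"wx": 0,"wy": 0,"wz": -0.88,"x": 0.58,"y": -0.9,"z": 0,"gripper": 1},
    {"wx": 0,"wy": 0,"wz": -0.88,"x": 0.58,"y": -0.9,"z": 0,"gripper": 1},
  ],
)

```text
t: 2.02
ee_pos: [0.3883, 0.1292, 0.2467]
ee_rot: [-180.0, -0.0, 106.0]
contact_force: [0.2, 0.0, -0.2]
opening: 0.0883
grasp_force: 0.0
```

drive_tool(
  plan=[
    {"wx": 0,"wy": 0,"wz": 0,"x": 0.95,"y": 0,"z": 0,"gripper": 1},
    {"wx": 0,"wy": 0,"wz": 0,"x": 0.95,"y": 0,"z": 0,"gripper": 1},
    {"wx": 0,"wy": 0,"wz": 0,"x": 0.95,"y": 0,"z": 0,"gripper": 1},
    {"wx": 0,"wy": 0,"wz": 0,"x": 0.95,"y": 0,"z": 0,"gripper": 1},
    {"wx": 0,"wy": 0,"wz": 0,"x": 0,"y": 0,"z": 0,"gripper": 1},
  ],
)

```text
t: 2.65
ee_pos: [0.5027, 0.13, 0.246]
ee_rot: [-179.9, -0.0, 106.1]
contact_force: [-1.1, -0.6, 0.4]
opening: 0.0881
grasp_force: 0.0
```

drive_tool(
  plan=[
    {"wx": 0,"wy": 0,"wz": 0,"x": 0.9,"y": 0,"z": 0,"gripper": 1},
    {"wx": 0,"wy": 0,"wz": 0,"x": 0.9,"y": 0.25,"z": 0,"gripper": 1},
    {"wx": 0,"wy": 0,"wz": 0,"x": 0.9,"y": 0.25,"z": 0,"gripper": 1},
    {"wx": 0,"wy": 0,"wz": 0,"x": 0.8,"y": 0,"z": -0.8,"gripper": 1},
    {"wx": 0,"wy": 0,"wz": 0,"x": 0,"y": 0,"z": -1,"gripper": 1},
  ],
)

```text
t: 3.28
ee_pos: [0.6072, 0.1452, 0.192]
ee_rot: [180.0, 0.0, 106.2]
contact_force: [0.2, 0.2, 0.5]
opening: 0.0884
grasp_force: 0.0
```

```bash
python3 - <<'E'
from h import *
c=snap('wrist','w1'); print(-c['R'].T@c['t'],robot.state()['ee_pos'])
for P in [(.6146,.126,.072),(.608,.147,.072),(.5885,.212,.077)]: print(proj(c,P))
E
```

```text
[0.58702527 0.21336555 0.32988033] [0.60495526 0.14511204 0.1876111 ]
[319.70722605 263.13682132]
[319.10352258 235.36322367]
[318.35886374 141.17436925]
```

View pics/w1.png

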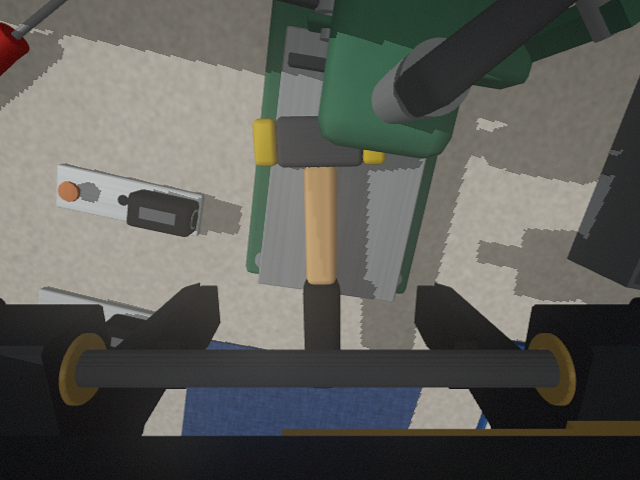

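The wrist view shows the mallet shaft straight down at u≈320 and centred between the fingers. The press head is close at the top of the picture, so I'll grip a little further back and descend.

drive_tool(
  plan=[
    {"wx": 0,"wy": 0,"wz": 0,"x": 0.2,"y": -0.5,"z": -0.8,"gripper": 1},
    {"wx": 0,"wy": 0,"wz": 0,"x": 0,"y": 0,"z": -1,"gripper": 1},
    {"wx": 0,"wy": 0,"wz": 0,"x": 0,"y": 0,"z": -1,"gripper": 1},
    {"wx": 0,"wy": 0,"wz": 0,"x": 0,"y": 0,"z": -1,"gripper": 1},
    {"wx": 0,"wy": 0,"wz": 0,"x": 0,"y": 0,"z": -0.4,"gripper": 1},
  ],
)

```text
t: 3.95
ee_pos: [0.6118, 0.1302, 0.0661]
ee_rot: [-179.9, -0.0, 106.2]
contact_force: [0.5, -0.7, 1.7]
opening: 0.0879
grasp_force: 0.0
```

drive_tool(
  plan=[
    {"wx": 0,"wy": 0,"wz": 0,"x": 0,"y": 0,"z": 0,"gripper": 1},
  ],
)

```text
t: 4.08
ee_pos: [0.6126, 0.1302, 0.0671]
ee_rot: [-180.0, -0.0, 106.2]
contact_force: [-0.5, -0.6, 1.2]
opening: 0.088
grasp_force: 0.0
```

drive_tool(
  plan=[
    {"wx": 0,"wy": 0,"wz": 0,"x": 0,"y": 0,"z": -0.33,"gripper": 1},
    {"wx": 0,"wy": 0,"wz": 0,"x": 0,"y": 0,"z": 0,"gripper": 0},
    {"wx": 0,"wy": 0,"wz": 0,"x": 0,"y": 0,"z": 0,"gripper": 0},
    {"wx": 0,"wy": 0,"wz": 0,"x": 0,"y": 0,"z": 0,"gripper": 0},
    {"wx": 0,"wy": 0,"wz": 0,"x": 0,"y": 0,"z": 0,"gripper": 0},
  ],
)

```text
t: 4.7
ee_pos: [0.613, 0.1302, 0.0571]
ee_rot: [180.0, 0.0, 106.2]
contact_force: [-0.3, 0.1, 0.2]
opening: 0.0499
grasp_force: 0.0
```

drive_tool(
  plan=[
    {"wx": 0,"wy": 0,"wz": 0,"x": 0,"y": 0,"z": 0,"gripper": 0},
    {"wx": 0,"wy": 0,"wz": 0,"x": 0,"y": 0,"z": 0.15,"gripper": 0},
    {"wx": 0,"wy": 0,"wz": 0,"x": 0.05,"y": -0.3,"z": 0,"gripper": 0},
    {"wx": 0,"wy": 0,"wz": 0,"x": 0.1,"y": -0.5,"z": 0,"gripper": 0},
    {"wx": 0,"wy": 0,"wz": 0,"x": 0,"y": 0,"z": 0,"gripper": 0},
  ],
)

```text
t: 5.32
ee_pos: [0.6178, 0.1046, 0.0615]
ee_rot: [180.0, 0.1, 106.1]
contact_force: [0.0, -3.3, 1.8]
opening: 0.0238
grasp_force: 40.0
```

drive_tool(
  plan=[
    {"wx": 0,"wy": 0,"wz": 0,"x": 0.25,"y": -0.9,"z": 0,"gripper": 0},
    {"wx": 0,"wy": 0,"wz": 0,"x": 0.25,"y": -0.9,"z": 0,"gripper": 0},
    {"wx": 0,"wy": 0,"wz": 0,"x": 0.25,"y": -0.9,"z": 0.1,"gripper": 0},
    {"wx": 0,"wy": 0,"wz": 0,"x": 0.25,"y": -0.9,"z": 0.7,"gripper": 0},
    {"wx": 0,"wy": 0,"wz": 0,"x": 0,"y": -0.4,"z": 1,"gripper": 0},
  ],
)

```text
t: 5.95
ee_pos: [0.6468, -0.0154, 0.1141]
ee_rot: [-179.8, -0.1, 106.1]
contact_force: [0.6, 0.2, -3.9]
opening: 0.0234
grasp_force: 40.0
```

drive_tool(
  plan=[
    {"wx": 0,"wy": 0,"wz": 0.96,"x": 0,"y": -0.2,"z": 0.4,"gripper": 0},
    {"wx": 0,"wy": 0,"wz": 0.96,"x": 0,"y": -0.2,"z": 0,"gripper": 0},
    {"wx": 0,"wy": 0,"wz": 0.96,"x": 0,"y": -0.2,"z": 0,"gripper": 0},
    {"wx": 0,"wy": 0,"wz": 0.96,"x": 0,"y": -0.2,"z": 0,"gripper": 0},
    {"wx": 0,"wy": 0,"wz": 0.96,"x": 0,"y": -0.2,"z": 0,"gripper": 0},
  ],
)

```text
t: 6.58
ee_pos: [0.6468, -0.044, 0.1262]
ee_rot: [-179.9, -0.1, 128.3]
contact_force: [-0.0, 0.8, -3.2]
opening: 0.0236
grasp_force: 40.0
```

drive_tool(
  plan=[
    {"wx": 0,"wy": 0,"wz": 0.96,"x": 0,"y": -0.1,"z": 0,"gripper": 0},
    {"wx": 0,"wy": 0,"wz": 0.96,"x": 0,"y": 0,"z": 0,"gripper": 0},
    {"wx": 0,"wy": 0,"wz": 0.96,"x": 0,"y": 0,"z": 0,"gripper": 0},
    {"wx": 0,"wy": 0,"wz": 0.96,"x": 0,"y": 0,"z": 0,"gripper": 0},
    {"wx": 0,"wy": 0,"wz": 0.96,"x": 0,"y": 0,"z": 0,"gripper": 0},
  ],
)

```text
t: 7.2
ee_pos: [0.6468, -0.0468, 0.1262]
ee_rot: [-179.9, -0.1, 150.3]
contact_force: [0.3, 0.5, -3.2]
opening: 0.0235
grasp_force: 40.0
```

drive_tool(
  plan=[
    {"wx": 0,"wy": 0,"wz": 0.96,"x": 0,"y": 0,"z": 0,"gripper": 0},
    {"wx": 0,"wy": 0,"wz": 0.96,"x": 0,"y": 0,"z": 0,"gripper": 0},
    {"wx": 0,"wy": 0,"wz": 0.96,"x": 0,"y": 0,"z": 0,"gripper": 0},
    {"wx": 0,"wy": 0,"wz": 0.96,"x": 0,"y": 0,"z": 0,"gripper": 0},
    {"wx": 0,"wy": 0,"wz": 0.96,"x": 0,"y": 0,"z": 0,"gripper": 0},
  ],
)

```text
t: 7.82
ee_pos: [0.6468, -0.0468, 0.1262]
ee_rot: [-180.0, -0.1, 172.3]
contact_force: [0.4, 0.5, -3.9]
opening: 0.0234
grasp_force: 40.0
```

drive_tool(
  plan=[
    {"wx": 0,"wy": 0,"wz": 0.95,"x": 0,"y": -0.3,"z": -0.5,"gripper": 0},
    {"wx": 0,"wy": 0,"wz": 0.95,"x": 0,"y": -0.3,"z": -0.9,"gripper": 0},
    {"wx": 0,"wy": 0,"wz": 0.95,"x": 0,"y": 0,"z": -0.9,"gripper": 0},
    {"wx": 0,"wy": 0,"wz": 0,"x": 0,"y": 0,"z": -0.8,"gripper": 0},
    {"wx": 0,"wy": 0,"wz": 0,"x": 0,"y": 0,"z": -0.4,"gripper": 0},
  ],
)

```text
t: 8.45
ee_pos: [0.6464, -0.0646, 0.0202]
ee_rot: [179.9, -0.2, -174.8]
contact_force: [0.2, -0.7, -4.4]
opening: 0.0236
grasp_force: 40.0
```

drive_tool(
  plan=[
    {"wx": 0,"wy": 0,"wz": 0,"x": 0,"y": 0,"z": -0.15,"gripper": 0},
    {"wx": 0,"wy": 0,"wz": 0,"x": 0,"y": 0,"z": 0,"gripper": 0},
  ],
)

```text
t: 8.7
ee_pos: [0.6467, -0.0647, 0.0198]
ee_rot: [-180.0, -0.1, -174.8]
contact_force: [-8.8, 0.8, 12.3]
opening: 0.024
grasp_force: 40.0
```

drive_tool(
  plan=[
    {"wx": 0,"wy": 0,"wz": 0,"x": 0,"y": 0,"z": 0,"gripper": 0.6},
    {"wx": 0,"wy": 0,"wz": 0,"x": 0,"y": 0,"z": 0,"gripper": 0.8},
    {"wx": 0,"wy": 0,"wz": 0,"x": 0,"y": 0,"z": 0,"gripper": 0.8},
    {"wx": 0,"wy": 0,"wz": 0,"x": 0,"y": 0,"z": 0,"gripper": 0.8},
    {"wx": 0,"wy": 0,"wz": 0,"x": 0,"y": 0,"z": 0.3,"gripper": 0.8},
  ],
)

```text
t: 9.32
ee_pos: [0.6471, -0.0648, 0.0265]
ee_rot: [180.0, -0.1, -174.8]
contact_force: [-1.1, -0.2, 0.4]
opening: 0.07
grasp_force: 0.0
```

drive_tool(
  plan=[
    {"wx": 0,"wy": 0,"wz": 0,"x": 0,"y": 0,"z": 0.9,"gripper": 0.8},
    {"wx": 0,"wy": 0,"wz": 0,"x": 0,"y": 0,"z": 1,"gripper": 0.8},
    {"wx": 0,"wy": 0,"wz": 0,"x": -0.9,"y": 0,"z": 1,"gripper": 0.8},
    {"wx": 0,"wy": 0,"wz": 0,"x": -0.9,"y": 0.3,"z": 1,"gripper": 0.8},
    {"wx": 0,"wy": 0,"wz": 0,"x": -0.9,"y": 0.8,"z": 0,"gripper": 0.8},
  ],
)

```text
t: 9.95
ee_pos: [0.5666, -0.0324, 0.1467]
ee_rot: [-179.9, 0.3, -174.9]
contact_force: [0.2, 0.9, -0.7]
opening: 0.0706
grasp_force: 0.0
```

```bash
python3 - <<'E'
from h import *
for n in('scene','side'): snap(n,n+'1')
a=load('scene1')['frame'][150:360,280:520]; b=load('side1')['frame'][90:300,200:440]
o=np.hstack([cv2.resize(a,None,fx=1.66,fy=2.5),cv2.resize(b,None,fx=1.66,fy=2.5)])
b=cv2.resize(load('side1')['frame'][60:330,150:450],(800,600) ,interpolation=cv2.INTER_CUBIC) if 0 else cv2.resize(load('side1')['frame'][100:300,190:450],None,fx=3,fy=3,interpolation=cv2.INTER_CUBIC)
cv2.imwrite('pics/c2.png',b); print(b.shape, robot.state()['ee_pos'])
cv2.imwrite('pics/c3.png',cv2.resize(load('scene1')['frame'][170:350,270:510],None,fx=3.3,fy=3.3,interpolation=cv2.INTER_CUBIC))
E
```

```text
(600, 780, 3) [ 0.5644811  -0.03011309  0.14520705]
```

View pics/c2.png

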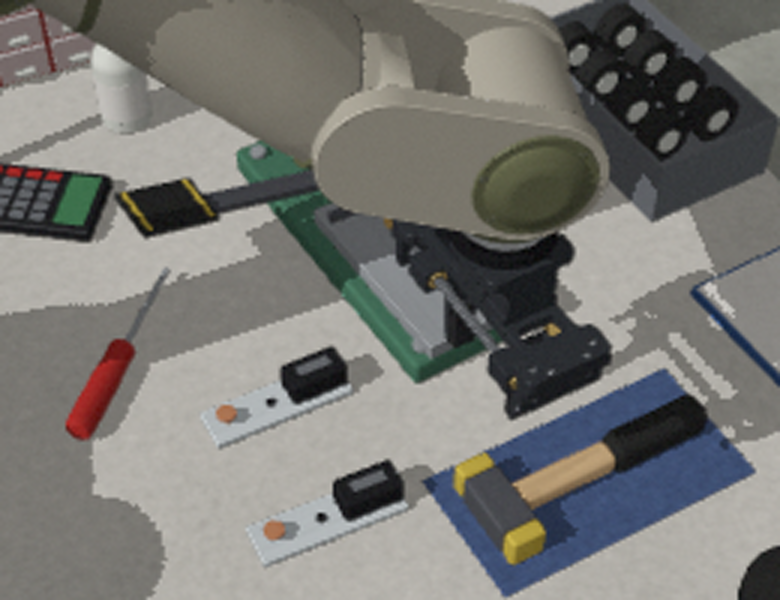

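View pics/c3.png

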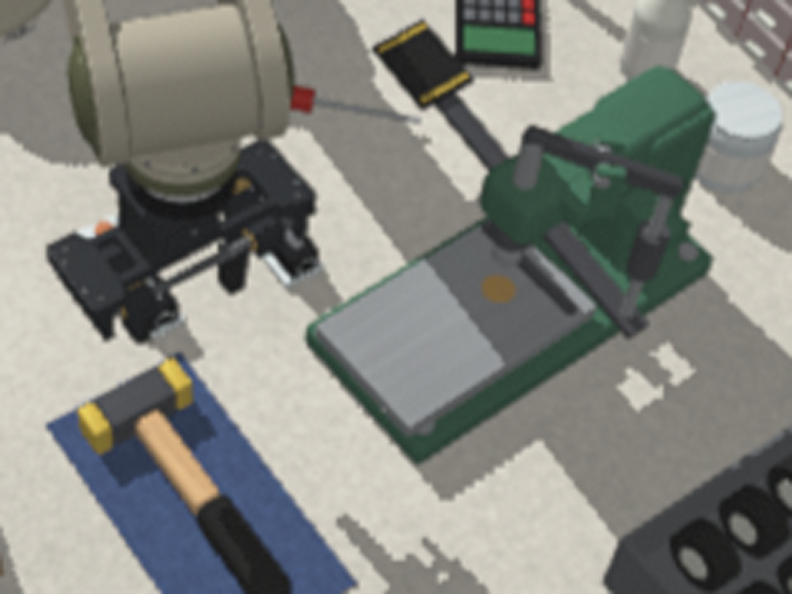

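The mallet lies on the mat. The brass anvil button shows at crop (498,289), and the table's front corners at about (317,328) and (412,430).

```bash
python3 - <<'E'
from h import *
np.set_printoptions(precision=4,suppress=True)
s=load('scene1')
f=s['frame'];h=cv2.cvtColor(f,cv2.COLOR_BGR2HSV)
m=cv2.inRange(h,(8,90,60),(28,255,255)); m2=np.zeros_like(m); m2[245:270,405:440]=m[245:270,405:440]
ys,xs=np.nonzero(m2); print('n',len(xs),xs.min(),xs.max(),ys.min(),ys.max())
an=onz(s,(xs.mean(),ys.mean()),.045); print('anvil',an)
C=lambda x,y:(270+(x+.5)/3.3-.5,170+(y+.5)/3.3-.5)
P=[onz(s,C(*p),.045)[:2] for p in [(317,328),(412,430),(600,312)]]
print(P,np.degrees(np.arctan2(*(P[1]-P[0])[::-1])),np.linalg.norm(P[1]-P[0]),np.degrees(np.arctan2(*(P[2]-P[1])[::-1])),np.linalg.norm(P[2]-P[1]))
for th in(4,5,6,7):
    t=np.radians(th);R=np.array([[np.cos(t),-np.sin(t)],[np.sin(t),np.cos(t)]])
    print(th,[R.T@(p-an[:2]) for p in P], R.T@(np.array([.409,.283])-an[:2]))
# hex of wrist view1: anvil check; refined bracket points
E
```

```text
n 59 416 425 254 260
anvil [0.6106 0.2358 0.045 ]
[array([0.5751, 0.0837]), array([0.6923, 0.1004]), array([0.6695, 0.2958])] 8.091179804946915 0.11843603431305842 96.66074773965101 0.1967138815797764
4 [array([-0.0461, -0.1492]), array([ 0.072 , -0.1408]), array([0.0629, 0.0557])] [-0.1979  0.0611]
5 [array([-0.0487, -0.1484]), array([ 0.0696, -0.142 ]), array([0.0639, 0.0546])] [-0.1968  0.0646]
6 [array([-0.0513, -0.1475]), array([ 0.0671, -0.1432]), array([0.0648, 0.0535])] [-0.1956  0.068 ]
7 [array([-0.0538, -0.1466]), array([ 0.0646, -0.1444]), array([0.0657, 0.0524])] [-0.1944  0.0714]
```

drive_tool(
  plan=[
    {"wx": 0,"wy": 0,"wz": -0.5,"x": -0.6,"y": 1,"z": 0,"gripper": 0.8},
    {"wx": 0,"wy": 0,"wz": 0,"x": -0.6,"y": 1,"z": 0,"gripper": 0.8},
    {"wx": 0,"wy": 0,"wz": 0,"x": -0.6,"y": 1,"z": 0,"gripper": 0.8},
    {"wx": 0,"wy": 0,"wz": 0,"x": -0.6,"y": 1,"z": 0,"gripper": 0.8},
    {"wx": 0,"wy": 0,"wz": 0,"x": -0.6,"y": 0.9,"z": -0.5,"gripper": 0.8},
  ],
)

```text
t: 10.68
ee_pos: [0.477, 0.1159, 0.1297]
ee_rot: [-180.0, 0.2, -177.1]
contact_force: [-0.2, 0.4, 0.2]
opening: 0.0705
grasp_force: 0.0
```

drive_tool(
  plan=[
    {"wx": 0,"wy": 0,"wz": 0,"x": 0,"y": 0,"z": 0,"gripper": 0.8},
  ],
)

```text
t: 10.8
ee_pos: [0.4756, 0.1162, 0.1286]
ee_rot: [180.0, -0.1, -176.9]
contact_force: [0.4, -0.5, 0.7]
opening: 0.0704
grasp_force: 0.0
```

```bash
cat >> h.py <<'E'
def copper(c,box=None):
    h=cv2.cvtColor(c['frame'],cv2.COLOR_BGR2HSV); m=cv2.inRange(h,(4,90,90),(16,220,255))
    k,l,st,ce=cv2.connectedComponentsWithStats(m); return [(ce[i].round(1).tolist(),st[i].tolist()) for i in range(1,k) if st[i,4]>25]
E
python3 - <<'E'
from h import *
np.set_printoptions(precision=4,suppress=True)
c=snap('wrist','w2'); s=robot.state(); print(s['ee_pos'],s['ee_rot'])
for ce,st in copper(c): print(ce,st,onz(c,ce,.02))
h=cv2.cvtColor(c['frame'],cv2.COLOR_BGR2HSV)
print('pred rivet',proj(c,(.3912,.1108,.02)),'sock',proj(c,(.4756,.1148,.034)))
E
```

```text
[0.4768 0.1152 0.1291] [-179.9838    0.0188 -176.9895]
[120.0, 94.2] [107, 80, 27, 29, 609] [ 0.3833 -0.0158  0.02  ]
[315.7, 117.7] [303, 104, 26, 28, 562] [0.3909 0.1105 0.02  ]
pred rivet [316.151  118.2592] sock [315.4391 248.1414]
```

View pics/w2.png

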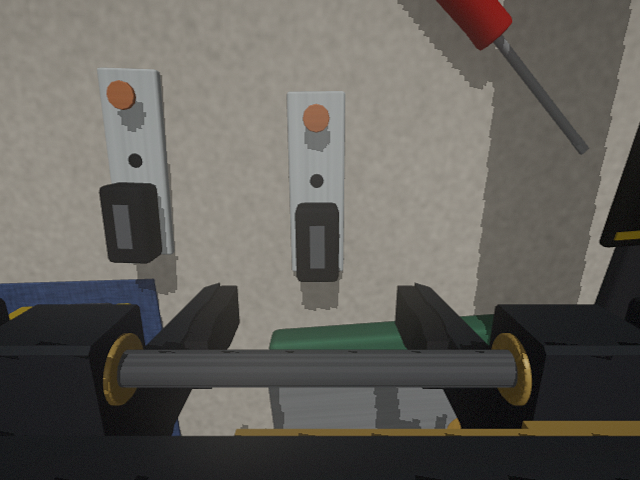

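The wrist view shows bracket B2 vertical in the picture at u≈317, centred between the fingers. Its rivet at (316,118) agrees with the measurement, so I'll descend and grip.

drive_tool(
  plan=[
    {"wx": 0,"wy": 0,"wz": 0,"x": 0,"y": 0,"z": -1,"gripper": 0.8},
    {"wx": 0,"wy": 0,"wz": 0,"x": 0,"y": 0,"z": -1,"gripper": 0.8},
    {"wx": 0,"wy": 0,"wz": 0,"x": 0,"y": 0,"z": -1,"gripper": 0.8},
    {"wx": 0,"wy": 0,"wz": 0,"x": 0,"y": 0,"z": -0.6,"gripper": 0.8},
    {"wx": 0,"wy": 0,"wz": 0,"x": 0,"y": 0,"z": 0,"gripper": 0},
  ],
  force=30,
)

```text
t: 11.48
ee_pos: [0.4772, 0.1141, 0.0203]
ee_rot: [-180.0, -0.1, -177.1]
contact_force: [0.3, 0.6, 0.6]
opening: 0.0627
grasp_force: 0.0
```

drive_tool(
  plan=[
    {"wx": 0,"wy": 0,"wz": 0,"x": 0,"y": 0,"z": 0,"gripper": 0},
    {"wx": 0,"wy": 0,"wz": 0,"x": 0,"y": 0,"z": 0,"gripper": 0},
    {"wx": 0,"wy": 0,"wz": 0,"x": 0,"y": 0,"z": 0,"gripper": 0},
    {"wx": 0,"wy": 0,"wz": 0,"x": 0,"y": 0,"z": 0,"gripper": 0},
    {"wx": 0,"wy": 0,"wz": 0,"x": 0,"y": 0,"z": 0,"gripper": 0},
  ],
)

```text
t: 12.1
ee_pos: [0.4767, 0.1152, 0.0213]
ee_rot: [-180.0, 0.1, -177.1]
contact_force: [-1.3, 0.7, 5.2]
opening: 0.0297
grasp_force: 30.0
```

drive_tool(
  plan=[
    {"wx": 0,"wy": 0,"wz": 0,"x": 0,"y": 0,"z": 0.7,"gripper": 0},
    {"wx": 0,"wy": 0,"wz": 0,"x": 0,"y": -0.4,"z": 1,"gripper": 0},
    {"wx": 0,"wy": 0,"wz": -0.9,"x": 0,"y": -1,"z": 1,"gripper": 0},
    {"wx": 0,"wy": 0,"wz": -0.9,"x": 0,"y": -1,"z": 1,"gripper": 0},
    {"wx": 0,"wy": 0,"wz": -0.9,"x": 0.25,"y": 0,"z": 0,"gripper": 0},
  ],
)

```text
t: 12.72
ee_pos: [0.4845, 0.0416, 0.1337]
ee_rot: [-180.0, 0.2, 170.3]
contact_force: [-0.1, 0.1, -1.5]
opening: 0.0297
grasp_force: 30.0
```

drive_tool(
  plan=[
    {"wx": 0,"wy": 0,"wz": -1,"x": 0.5,"y": 0,"z": 0,"gripper": 0},
    {"wx": 0,"wy": 0,"wz": -1,"x": 0.5,"y": 0,"z": 0,"gripper": 0},
    {"wx": 0,"wy": 0,"wz": -1,"x": 0.5,"y": 0,"z": 0,"gripper": 0},
    {"wx": 0,"wy": 0,"wz": -1,"x": 0.5,"y": 0,"z": 0,"gripper": 0},
    {"wx": 0,"wy": 0,"wz": -1,"x": 0.5,"y": 0,"z": 0,"gripper": 0},
  ],
)

```text
t: 13.35
ee_pos: [0.559, 0.0432, 0.1314]
ee_rot: [-180.0, -0.1, 147.5]
contact_force: [-0.3, -1.1, -1.8]
opening: 0.0299
grasp_force: 30.0
```

drive_tool(
  plan=[
    {"wx": 0,"wy": 0,"wz": -1,"x": 0.5,"y": 0,"z": 0,"gripper": 0},
    {"wx": 0,"wy": 0,"wz": -1,"x": 0.5,"y": 0,"z": 0,"gripper": 0},
    {"wx": 0,"wy": 0,"wz": -1,"x": 0.5,"y": 0,"z": 0,"gripper": 0},
    {"wx": 0,"wy": 0,"wz": -1,"x": 0.5,"y": 0,"z": 0,"gripper": 0},
    {"wx": 0,"wy": 0,"wz": -1,"x": 0.5,"y": 0,"z": 0,"gripper": 0},
  ],
)

```text
t: 13.98
ee_pos: [0.6338, 0.0432, 0.1313]
ee_rot: [-179.9, -0.1, 124.6]
contact_force: [-1.2, -0.1, -0.2]
opening: 0.0301
grasp_force: 29.9
```

drive_tool(
  plan=[
    {"wx": 0,"wy": 0,"wz": -1,"x": 0,"y": 0,"z": 0,"gripper": 0},
    {"wx": 0,"wy": 0,"wz": -1,"x": 0,"y": 0,"z": 0,"gripper": 0},
    {"wx": 0,"wy": 0,"wz": -1,"x": 0,"y": 0,"z": 0,"gripper": 0},
    {"wx": 0,"wy": 0,"wz": -1,"x": 0,"y": 0,"z": 0,"gripper": 0},
    {"wx": 0,"wy": 0,"wz": -1,"x": 0,"y": 0,"z": 0,"gripper": 0},
  ],
)

```text
t: 14.6
ee_pos: [0.6334, 0.0432, 0.1314]
ee_rot: [-179.9, -0.0, 101.7]
contact_force: [-1.3, 0.5, -0.2]
opening: 0.0295
grasp_force: 29.9
```

```bash
python3 - <<'E'
from h import *
np.set_printoptions(precision=4,suppress=True)
c=snap('wrist','w3'); s=robot.state(); print(s['ee_pos'],s['ee_rot'],s['grasp_force'])
for ce,st in copper(c): print(ce,st,onz(c,ce,s['ee_pos'][2]))
print('anv',proj(c,(.6106,.2358,.045)))
E
```

```text
[0.6334 0.0432 0.1314] [-179.9145   -0.0235  101.4875] 29.891807448584586
[314.6, 158.3] [299, 144, 32, 31, 744] [0.6193 0.1056 0.1314]
anv [ 350.5291 -111.1391]
```

View pics/w3.png

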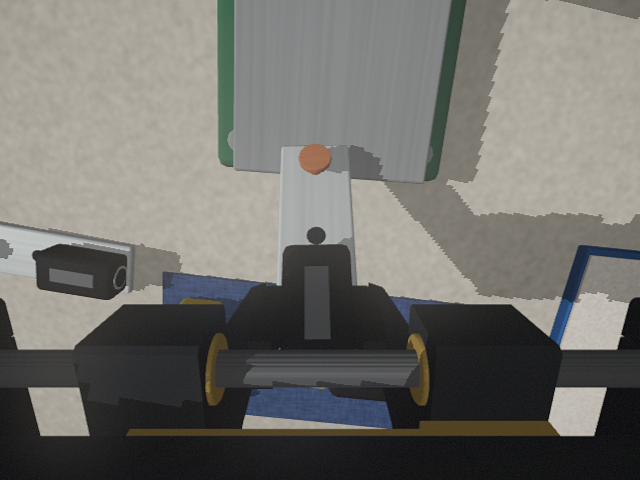

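```bash
python3 - <<'E'
from h import *
np.set_printoptions(precision=4,suppress=True)
c=load('wrist' and 'w3'); d=np.array([np.cos(np.radians(101.5)),np.sin(np.radians(101.5)),0]); T=np.array([.6334,.0432,0])
print('cam',-c['R'].T@c['t'],c['R'][2])
for dist,z in [(.084,.131),(.084,.12),(.08,.105),(.075,.10)]: print(dist,z,proj(c,T+d*dist+[0,0,z]))
# table corners
P=[onz(c,p,.045)[:2] for p in [(234,169),(424,183)]]; Q=[onz(c,p,.045)[:2] for p in [(234,5),(450,5)]]
e=P[1]-P[0]; print(P,np.linalg.norm(e),np.degrees(np.arctan2(e[1],e[0])),[np.degrees(np.arctan2(*(q-p)[::-1])) for p,q in zip(P,Q)])
u=e/np.linalg.norm(e); n=np.array([-u[1],u[0]]); print('anvil from corners',(P[0]+P[1])/2+n*.145)
E
```

```text
cam [0.619  0.1127 0.2693] [ 0.0539 -0.2715 -0.9609]
0.084 0.131 [318.5339 101.4818]
0.084 0.12 [318.4681 104.2991]
0.08 0.105 [318.3579 117.3035]
0.075 0.1 [318.2955 129.6203]
[array([0.572 , 0.0847]), array([0.6893, 0.1002])] 0.1183711630085382 7.5003261880835135 [np.float64(97.97263847423403), np.float64(97.99520407344589)]
anvil from corners [0.6117 0.2362]
```

```bash
python3 - <<'E'
from h import *
c=load('w3'); d=np.array([np.cos(np.radians(101.5)),np.sin(np.radians(101.5)),0]); T=np.array([.6334,.0432,.1314+.011])
def pt(x,z,a):
    x=x+.037; z=z-.032; a=np.radians(a); return T+d*(x*np.cos(a)+z*np.sin(a))+np.array([0,0,-x*np.sin(a)+z*np.cos(a)])
for a in (0,10,20,30,40,50): print(a,*[proj(c,pt(*q,a)).round(0) for q in [(.047,.02),(.065,.008),(.0,.008),(-.01,.034),(-.064,.034)]],pt(.065,0,a)[2].round(3))
E
```

```text
0 [319. 102.] [319.  54.] [318. 221.] [318. 262.] [318. 386.] 0.11
10 [318. 114.] [318.  78.] [318. 228.] [318. 259.] [318. 392.] 0.093
20 [318. 130.] [318. 103.] [318. 237.] [318. 257.] [318. 397.] 0.077
30 [318. 148.] [318. 128.] [318. 248.] [318. 257.] [318. 399.] 0.064
40 [318. 167.] [318. 154.] [318. 260.] [318. 260.] [318. 399.] 0.052
50 [318. 188.] [318. 179.] [318. 273.] [318. 264.] [318. 397.] 0.044
```

```bash
python3 - <<'E'
from h import *
a=snap('side','side2')['frame'];b=snap('scene','scene2')['frame']
cv2.imwrite('pics/c4.png',np.hstack([cv2.resize(a[120:280,270:430],(400,400),interpolation=cv2.INTER_CUBIC),cv2.resize(b[190:350,270:430],(400,400),interpolation=cv2.INTER_CUBIC)]))
E
```

```text
(no output)
```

View pics/c4.png

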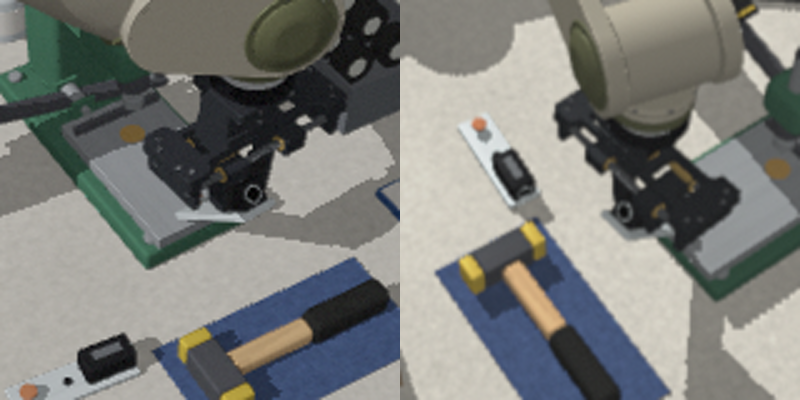

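The bracket has pivoted about 35° tail-down in the grip; the tip shows at crop (180,215) in the side view. The anvil agrees from two views at (0.611, 0.236), with a yaw of about 7.7°. I'll lower the bracket onto the table under a soft grip so it swings back flat.

drive_tool(
  plan=[
    {"wx": 0,"wy": 0,"wz": -0.43,"x": 0,"y": 0.3,"z": 0.35,"gripper": 0},
    {"wx": 0,"wy": 0,"wz": -0.4,"x": 0,"y": 0.8,"z": 0,"gripper": 0},
    {"wx": 0,"wy": 0,"wz": 0,"x": -0.12,"y": 0.9,"z": 0,"gripper": 0},
    {"wx": 0,"wy": 0,"wz": 0,"x": -0.12,"y": 0.9,"z": 0,"gripper": 0},
    {"wx": 0,"wy": 0,"wz": 0,"x": -0.12,"y": 0.75,"z": 0,"gripper": 0},
  ],
)

```text
t: 15.38
ee_pos: [0.6227, 0.1537, 0.142]
ee_rot: [-180.0, -0.0, 98.1]
contact_force: [0.1, -0.8, -1.7]
opening: 0.0296
grasp_force: 29.9
```

drive_tool(
  plan=[
    {"wx": 0,"wy": 0,"wz": 0,"x": 0,"y": 0,"z": -0.5,"gripper": 0},
    {"wx": 0,"wy": 0,"wz": 0,"x": 0,"y": 0,"z": -0.4,"gripper": 0},
    {"wx": 0,"wy": 0,"wz": 0,"x": 0,"y": 0,"z": -0.3,"gripper": 0},
    {"wx": 0,"wy": 0,"wz": 0,"x": 0,"y": 0,"z": -0.3,"gripper": 0},
    {"wx": 0,"wy": 0,"wz": 0,"x": 0,"y": 0,"z": -0.3,"gripper": 0},
  ],
  force=10,
)

```text
t: 16.0
ee_pos: [0.6231, 0.1524, 0.0876]
ee_rot: [-180.0, -0.0, 98.0]
contact_force: [-0.2, -2.5, 0.3]
opening: 0.03
grasp_force: 10.0
```

drive_tool(
  plan=[
    {"wx": 0,"wy": 0,"wz": 0,"x": 0,"y": 0,"z": -0.2,"gripper": 0},
    {"wx": 0,"wy": 0,"wz": 0,"x": 0,"y": 0,"z": -0.2,"gripper": 0},
    {"wx": 0,"wy": 0,"wz": 0,"x": 0,"y": 0,"z": -0.2,"gripper": 0},
    {"wx": 0,"wy": 0,"wz": 0,"x": 0,"y": 0,"z": 0,"gripper": 0},
  ],
)

```text
t: 16.5
ee_pos: [0.6229, 0.1528, 0.0698]
ee_rot: [-180.0, -0.0, 98.0]
contact_force: [-0.2, 0.2, -1.2]
opening: 0.0296
grasp_force: 10.0
```

```bash
python3 - <<'E'
from h import *
a=snap('side','side3')['frame'];b=snap('scene','scene3')['frame']
s=robot.state();print(s['ee_pos'],s['contact_force'],s['ft_torque'])
cv2.imwrite('pics/c5.png',np.hstack([cv2.resize(a[100:260,260:420],(400,400),interpolation=cv2.INTER_CUBIC),cv2.resize(b[180:340,340:500],(400,400),interpolation=cv2.INTER_CUBIC)]))
E
```

```text
[0.62292735 0.15277468 0.07018166] [ 0.80273581  0.31477417 -2.4539435 ] [-0.16366538  0.07851439 -0.00509854]
```

View pics/c5.png

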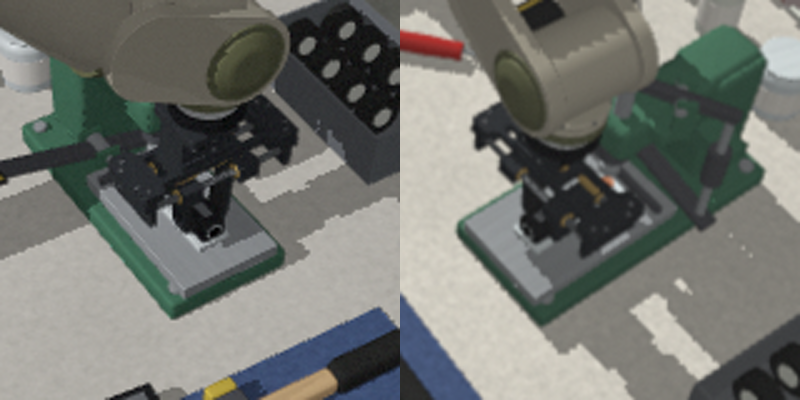

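The bracket is almost flat under the ram, with the copper rivet showing at the right panel (605,183). I'll lower the last 5 mm, release and measure.

drive_tool(
  plan=[
    {"wx": 0,"wy": 0,"wz": 0,"x": 0,"y": 0,"z": -0.15,"gripper": 0},
    {"wx": 0,"wy": 0,"wz": 0,"x": 0,"y": 0,"z": 0,"gripper": 0},
    {"wx": 0,"wy": 0,"wz": 0,"x": 0,"y": 0,"z": 0,"gripper": 0.6},
    {"wx": 0,"wy": 0,"wz": 0,"x": 0,"y": 0,"z": 0,"gripper": 0.8},
    {"wx": 0,"wy": 0,"wz": 0,"x": 0,"y": 0,"z": 0,"gripper": 0.8},
  ],
)

```text
t: 17.23
ee_pos: [0.6231, 0.1526, 0.0657]
ee_rot: [-180.0, -0.0, 98.0]
contact_force: [0.4, -0.5, -0.9]
opening: 0.0578
grasp_force: 0.0
```

drive_tool(
  plan=[
    {"wx": 0,"wy": 0,"wz": 0,"x": 0,"y": 0,"z": 0.3,"gripper": 0.8},
    {"wx": 0,"wy": 0,"wz": 0,"x": 0,"y": 0,"z": 1,"gripper": 0.8},
    {"wx": 0,"wy": 0,"wz": 0,"x": 0,"y": -0.5,"z": 1,"gripper": 0.8},
    {"wx": 0,"wy": 0,"wz": 0,"x": 0,"y": -1,"z": 0.5,"gripper": 0.8},
    {"wx": 0,"wy": 0,"wz": 0,"x": 0,"y": -1,"z": 0,"gripper": 0.8},
  ],
)

```text
t: 17.85
ee_pos: [0.6236, 0.077, 0.152]
ee_rot: [179.8, 0.0, 98.0]
contact_force: [0.2, 0.1, -0.2]
opening: 0.0705
grasp_force: 0.0
```

```bash
python3 - <<'E'
from h import *
np.set_printoptions(precision=4,suppress=True)
s=robot.state();print(s['ee_pos'],s['ee_rot'])
w=snap('wrist','w4');c=snap('scene','scene4')
for n,c in(('w',w),('s',c)):
  for ce,st in copper(c): print(n,ce,st,onz(c,ce,.065))
E
```

```text
[0.6236 0.077  0.152 ] [179.8011   0.0406  98.0298]
w [14.1, 301.9] [3, 293, 22, 19, 308] [0.4226 0.0114 0.065 ]
s [32.0, 9.7] [27, 0, 12, 19, 29] [-1.2208 -0.4995  0.065 ]
s [86.9, 2.7] [81, 0, 12, 7, 66] [-1.1706 -0.2819  0.065 ]
s [35.9, 287.8] [0, 238, 79, 110, 5939] [ 0.2407 -0.7012  0.065 ]
s [123.9, 274.2] [91, 249, 64, 56, 1925] [ 0.3047 -0.4909  0.065 ]
s [215.2, 328.4] [165, 283, 105, 91, 3748] [ 0.5661 -0.3344  0.065 ]
s [322.8, 308.0] [311, 295, 25, 30, 186] [ 0.6378 -0.0779  0.065 ]
s [82.8, 328.5] [78, 323, 12, 11, 27] [ 0.4161 -0.6186  0.065 ]
s [100.1, 338.7] [94, 330, 13, 17, 42] [ 0.4633 -0.5875  0.065 ]
s [115.1, 376.7] [97, 348, 37, 60, 526] [ 0.5756 -0.5786  0.065 ]
s [2.3, 401.4] [0, 371, 7, 57, 185] [ 0.5163 -0.8132  0.065 ]
s [71.5, 403.2] [53, 372, 44, 54, 465] [ 0.5921 -0.6784  0.065 ]
s [301.8, 452.4] [227, 411, 131, 69, 2190] [ 0.9226 -0.2747  0.065 ]
s [63.9, 425.9] [56, 412, 17, 24, 52] [ 0.6352 -0.7025  0.065 ]
s [276.9, 425.9] [266, 420, 23, 13, 78] [ 0.8488 -0.2981  0.065 ]
s [258.3, 432.3] [248, 428, 19, 9, 62] [ 0.8426 -0.3387  0.065 ]
s [234.1, 440.2] [224, 435, 23, 10, 44] [ 0.8338 -0.3902  0.065 ]
s [223.6, 454.9] [221, 444, 6, 22, 33] [ 0.8513 -0.4203  0.065 ]
```

View pics/w4.png

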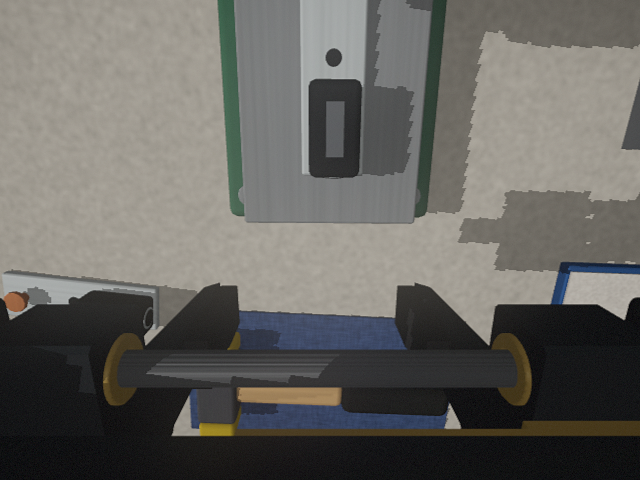

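The wrist view shows the bracket lying flat and parallel to the table edges. The socket top centre is near (335,128), the hole at (334,57) and the table's front edge at v≈221. I'll check the rivet position numerically.

```bash
python3 - <<'E'
from h import *
np.set_printoptions(precision=4,suppress=True)
w=load('w4');s=load('scene4')
print('sock',onz(w,(335,129),.079),'hole',onz(w,(334,57),.053),'tail',onz(w,(302,174.5),.053))
P=[onz(w,p,.045)[:2] for p in [(245,222),(414,222.5)]]; e=P[1]-P[0]; u=e/np.linalg.norm(e);n=np.array([-u[1],u[0]])
print(P,np.linalg.norm(e),np.degrees(np.arctan2(u[1],u[0])),'anvil',(P[0]+P[1])/2+.145*n)
p=proj(s,(.611,.236,.065)); print(p)
h=cv2.cvtColor(s['frame'],cv2.COLOR_BGR2HSV)
m=cv2.inRange(h,(3,70,40),(18,255,255)); x0,y0=int(p[0])-15,int(p[1])-15
sub=m[y0:y0+30,x0:x0+30]; ys,xs=np.nonzero(sub); print(len(xs)); 
if len(xs): print(xs.mean()+x0,ys.mean()+y0,np.ptp(xs)+1,np.ptp(ys)+1,onz(s,(xs.mean()+x0,ys.mean()+y0),.064))
E
```

```text
sock [0.623  0.1538 0.079 ] hole [0.6173 0.1953 0.053 ] tail [0.6072 0.1235 0.053 ]
[array([0.5716, 0.0844]), array([0.6893, 0.1006])] 0.1188371756787663 7.802408171967484 anvil [0.6108 0.2362]
[421.7399 252.7073]
26
421.6923076923077 253.03846153846155 6 5 [0.6113 0.2358 0.064 ]
```

The rivet measures (0.6113, 0.2358), which puts it on the anvil. Next is the treadle, with closed fingers.

drive_tool(
  plan=[
    {"wx": 0,"wy": 0,"wz": 0,"x": -1,"y": 0,"z": 0,"gripper": 0},
    {"wx": 0,"wy": 0,"wz": 0,"x": -1,"y": 0,"z": 0,"gripper": 0},
    {"wx": 0,"wy": 0,"wz": 0,"x": -1,"y": 0,"z": 0,"gripper": 0},
    {"wx": 0,"wy": 0,"wz": 0,"x": -1,"y": 0.3,"z": 0,"gripper": 0},
    {"wx": 0,"wy": 0,"wz": 0,"x": -1,"y": 0.6,"z": 0,"gripper": 0},
  ],
)

```text
t: 18.58
ee_pos: [0.4721, 0.1053, 0.1502]
ee_rot: [180.0, -0.0, 98.0]
contact_force: [0.7, 0.2, -0.8]
opening: 0.023
grasp_force: 0.0
```

drive_tool(
  plan=[
    {"wx": 0,"wy": 0,"wz": 0,"x": -1,"y": 1,"z": 0,"gripper": 0},
    {"wx": 0,"wy": 0,"wz": 0,"x": -0.9,"y": 1,"z": 0,"gripper": 0},
    {"wx": 0,"wy": 0,"wz": 0,"x": -0.2,"y": 1,"z": 0,"gripper": 0},
    {"wx": 0,"wy": 0,"wz": 0,"x": 0,"y": 1,"z": 0,"gripper": 0},
    {"wx": 0,"wy": 0,"wz": 0,"x": 0,"y": 1,"z": 0,"gripper": 0},
  ],
)

```text
t: 19.2
ee_pos: [0.4097, 0.2563, 0.1503]
ee_rot: [180.0, -0.0, 98.0]
contact_force: [-0.7, -0.2, -0.4]
opening: 0.0003
grasp_force: 0.0
```

drive_tool(
  plan=[
    {"wx": 0,"wy": 0,"wz": 0,"x": 0,"y": 0.95,"z": 0,"gripper": 0},
    {"wx": 0,"wy": 0,"wz": 0,"x": 0,"y": 0,"z": -0.5,"gripper": 0},
    {"wx": 0,"wy": 0,"wz": 0,"x": 0,"y": 0,"z": -0.5,"gripper": 0},
    {"wx": 0,"wy": 0,"wz": 0,"x": 0,"y": 0,"z": -0.5,"gripper": 0},
    {"wx": 0,"wy": 0,"wz": 0,"x": 0,"y": 0,"z": -0.2,"gripper": 0},
  ],
)

```text
t: 19.82
ee_pos: [0.4093, 0.2837, 0.0988]
ee_rot: [-179.9, -0.0, 98.0]
contact_force: [-3.6, -0.2, 6.5]
opening: 0.0004
grasp_force: 2.7
```

drive_tool(
  plan=[
    {"wx": 0,"wy": 0,"wz": 0,"x": -0.05,"y": 0,"z": -0.3,"gripper": 0},
    {"wx": 0,"wy": 0,"wz": 0,"x": -0.05,"y": 0,"z": -0.3,"gripper": 0},
    {"wx": 0,"wy": 0,"wz": 0,"x": -0.05,"y": 0,"z": -0.3,"gripper": 0},
    {"wx": 0,"wy": 0,"wz": 0,"x": -0.05,"y": 0,"z": -0.2,"gripper": 0},
    {"wx": 0,"wy": 0,"wz": 0,"x": 0,"y": 0,"z": -0.2,"gripper": 0},
  ],
)

```text
t: 20.45
ee_pos: [0.4059, 0.2836, 0.0618]
ee_rot: [179.7, -0.0, 98.0]
contact_force: [-0.2, -5.7, 17.5]
opening: 0.0003
grasp_force: 8.6
```

drive_tool(
  plan=[
    {"wx": 0,"wy": 0,"wz": 0,"x": 0,"y": 0,"z": -0.15,"gripper": 0},
    {"wx": 0,"wy": 0,"wz": 0,"x": 0,"y": 0,"z": 0,"gripper": 0},
  ],
)

```text
t: 20.7
ee_pos: [0.406, 0.2836, 0.0584]
ee_rot: [179.6, -0.0, 98.0]
contact_force: [-2.3, -7.3, 26.3]
opening: -0.0
grasp_force: 13.4
```

drive_tool(
  plan=[
    {"wx": 0,"wy": 0,"wz": 0,"x": 0,"y": 0,"z": -0.1,"gripper": 0},
    {"wx": 0,"wy": 0,"wz": 0,"x": 0,"y": 0,"z": 0,"gripper": 0},
    {"wx": 0,"wy": 0,"wz": 0,"x": 0,"y": 0,"z": 0,"gripper": 0},
  ],
)

```text
t: 21.08
ee_pos: [0.4061, 0.2836, 0.0577]
ee_rot: [179.5, -0.0, 98.1]
contact_force: [-10.5, -11.4, 55.6]
opening: 0.0005
grasp_force: 28.3
```

```bash
python3 - <<'E'
from h import *
snap('side','side5');snap('scene','scene5')
s=robot.state();print(s['ee_pos'],s['contact_force'])
E
```

```text
[0.40610958 0.28363107 0.05768209] [-10.61750283 -11.27092585  56.54099642]
```

On the stop: the force jumped to 55 N with no further travel. I'll release and go back for the bracket.

drive_tool(
  plan=[
    {"wx": 0,"wy": 0,"wz": 0,"x": 0,"y": 0,"z": 0.5,"gripper": 0},
    {"wx": 0,"wy": 0,"wz": 0,"x": 0,"y": 0,"z": 0.9,"gripper": 0},
    {"wx": 0,"wy": 0,"wz": 0,"x": 0,"y": 0,"z": 0.9,"gripper": 0},
    {"wx": 0,"wy": 0,"wz": 0,"x": 0,"y": 0,"z": 1,"gripper": 0},
    {"wx": 0,"wy": 0,"wz": 0,"x": 0,"y": -1,"z": 0.1,"gripper": 0},
  ],
)

```text
t: 21.8
ee_pos: [0.4049, 0.2543, 0.1566]
ee_rot: [179.7, -0.1, 98.1]
contact_force: [-0.2, -0.5, -1.0]
opening: 0.0002
grasp_force: 0.0
```

drive_tool(
  plan=[
    {"wx": 0,"wy": 0,"wz": 0,"x": 0,"y": -1,"z": 0,"gripper": 0.8},
    {"wx": 0,"wy": 0,"wz": 0,"x": 0.2,"y": -1,"z": 0,"gripper": 0.8},
    {"wx": 0,"wy": 0,"wz": 0,"x": 0.8,"y": -1,"z": 0,"gripper": 0.8},
    {"wx": 0,"wy": 0,"wz": 0,"x": 1,"y": -1,"z": 0,"gripper": 0.8},
    {"wx": 0,"wy": 0,"wz": 0,"x": 1,"y": -1,"z": 0,"gripper": 0.8},
  ],
)

```text
t: 22.42
ee_pos: [0.4951, 0.1025, 0.1549]
ee_rot: [179.9, 0.0, 98.0]
contact_force: [-0.1, 0.2, -1.4]
opening: 0.0483
grasp_force: 0.0
```

drive_tool(
  plan=[
    {"wx": 0,"wy": 0,"wz": 0,"x": 1,"y": -0.9,"z": 0,"gripper": 0.8},
    {"wx": 0,"wy": 0,"wz": 0,"x": 1,"y": 0,"z": 0,"gripper": 0.8},
    {"wx": 0,"wy": 0,"wz": 0,"x": 1,"y": 0,"z": 0,"gripper": 0.8},
    {"wx": 0,"wy": 0,"wz": 0,"x": 1,"y": 0,"z": 0,"gripper": 0.8},
    {"wx": 0,"wy": 0,"wz": 0,"x": 0.2,"y": 0,"z": 0,"gripper": 0.8},
  ],
)

```text
t: 23.05
ee_pos: [0.6211, 0.0764, 0.1542]
ee_rot: [180.0, 0.0, 98.0]
contact_force: [-0.8, -0.2, -0.2]
opening: 0.0704
grasp_force: 0.0
```

```bash
python3 - <<'E'
from h import *
np.set_printoptions(precision=4,suppress=True)
s=robot.state();print(s['ee_pos'],s['ee_rot'],s['contact_force'])
w=snap('wrist','w6');c=snap('scene','scene6');d=snap('side','side6')
g=cv2.cvtColor(w['frame'],cv2.COLOR_BGR2GRAY); roi=g[40:260,240:440]
m=(roi<60).astype('uint8'); k,l,st,ce=cv2.connectedComponentsWithStats(m)
for i in range(1,k):
    if st[i,4]>100: print(st[i]+[240,40,0,0,0],ce[i]+[240,40])
    if st[i,4]>1000: print('sock',onz(w,st[i,:2]+st[i,2:4]/2+[240,40],.079),cv2.minAreaRect(np.argwhere(l==i)[:,::-1].astype('float32')))
h=cv2.cvtColor(c['frame'],cv2.COLOR_BGR2HSV); m=cv2.inRange(h,(3,70,40),(18,255,255))[238:268,407:437]; ys,xs=np.nonzero(m)
if len(xs): print(len(xs),xs.mean()+407,ys.mean()+238,onz(c,(xs.mean()+407,ys.mean()+238),.057))
# treadle pad yellow in side view
for n,i in(('side6',d),('side0',load('side0')),('side5',load('side5'))):
    h=cv2.cvtColor(i['frame'],cv2.COLOR_BGR2HSV); y,x=np.nonzero(cv2.inRange(h,(20,100,80),(32,255,255))[150:190,225:270]); print(n,len(x),x.mean()+225,y.mean()+150)
E
```

```text
[0.6211 0.0764 0.1542] [179.9756   0.0028  98.009 ] [-0.7542 -0.1635 -0.2364]
[ 425   40   15  130 1018] [433.4194 101.9695]
sock [0.6724 0.1736 0.079 ] ((193.57977294921875, 64.3330307006836), (11.435111045837402, 129.12147521972656), 4.969740390777588)
[ 314   80   52   97 3801] [338.8327 126.9874]
sock [0.6231 0.154  0.079 ] ((99.49998474121094, 87.99998474121094), (50.99999237060547, 95.99998474121094), 0.0)
26 421.46153846153845 254.84615384615384 [0.6123 0.2356 0.057 ]
side6 41 244.3170731707317 166.8292682926829
side0 49 246.24489795918367 168.55102040816325
side5 36 243.86111111111111 178.33333333333334
```

Rivet A is driven: its head dropped about 8 mm in view. The treadle is up and the bracket has not moved. I'll grip it harder this time, 10 mm nearer its balance point.

drive_tool(
  plan=[
    {"wx": 0,"wy": 0,"wz": 0,"x": 0,"y": 0.9,"z": 0,"gripper": 0.8},
    {"wx": 0,"wy": 0,"wz": 0,"x": 0,"y": 1,"z": 0,"gripper": 0.8},
    {"wx": 0,"wy": 0,"wz": 0,"x": 0,"y": 1,"z": -0.5,"gripper": 0.8},
    {"wx": 0,"wy": 0,"wz": 0,"x": 0,"y": 0,"z": -1,"gripper": 0.8},
    {"wx": 0,"wy": 0,"wz": 0,"x": 0,"y": 0,"z": -1,"gripper": 0.8},
  ],
  force=60,
)

```text
t: 23.82
ee_pos: [0.6191, 0.1637, 0.0791]
ee_rot: [180.0, 0.0, 98.1]
contact_force: [0.4, -0.6, 0.5]
opening: 0.0704
grasp_force: 0.0
```

drive_tool(
  plan=[
    {"wx": 0,"wy": 0,"wz": 0,"x": 0,"y": 0,"z": -0.45,"gripper": 0.8},
    {"wx": 0,"wy": 0,"wz": 0,"x": 0,"y": 0,"z": 0,"gripper": 0},
    {"wx": 0,"wy": 0,"wz": 0,"x": 0,"y": 0,"z": 0,"gripper": 0},
    {"wx": 0,"wy": 0,"wz": 0,"x": 0,"y": 0,"z": 0,"gripper": 0},
    {"wx": 0,"wy": 0,"wz": 0,"x": 0,"y": 0,"z": 0,"gripper": 0},
  ],
)

```text
t: 24.45
ee_pos: [0.6203, 0.1631, 0.0665]
ee_rot: [179.9, 0.0, 98.0]
contact_force: [2.7, 0.6, 1.6]
opening: 0.0327
grasp_force: 1.7
```

drive_tool(
  plan=[
    {"wx": 0,"wy": 0,"wz": 0,"x": 0,"y": 0,"z": 0,"gripper": 0},
    {"wx": 0,"wy": 0,"wz": 0,"x": 0,"y": 0,"z": 0,"gripper": 0},
    {"wx": 0,"wy": 0,"wz": 0,"x": 0,"y": 0,"z": 0,"gripper": 0},
  ],
)

```text
t: 24.82
ee_pos: [0.6204, 0.1631, 0.0664]
ee_rot: [179.9, 0.0, 98.0]
contact_force: [1.4, -0.6, 5.8]
opening: 0.0294
grasp_force: 60.0
```

drive_tool(
  plan=[
    {"wx": 0,"wy": 0,"wz": 0,"x": 0,"y": 0,"z": 0.3,"gripper": 0},
    {"wx": 0,"wy": 0,"wz": 0,"x": 0.1,"y": -0.8,"z": 0,"gripper": 0},
    {"wx": 0,"wy": 0,"wz": 0,"x": 0.1,"y": -1,"z": 0,"gripper": 0},
    {"wx": 0,"wy": 0,"wz": 0,"x": 0,"y": -1,"z": 0.5,"gripper": 0},
    {"wx": 0,"wy": 0,"wz": 0,"x": 0,"y": -1,"z": 1,"gripper": 0},
  ],
)

```text
t: 25.45
ee_pos: [0.6251, 0.0483, 0.1191]
ee_rot: [-179.8, -0.1, 98.0]
contact_force: [0.2, 0.4, -1.3]
opening: 0.0294
grasp_force: 60.0
```

drive_tool(
  plan=[
    {"wx": 0,"wy": 0,"wz": 0.5,"x": 0,"y": -0.5,"z": 1,"gripper": 0},
    {"wx": 0,"wy": 0,"wz": 1,"x": 0,"y": -0.8,"z": 0,"gripper": 0},
    {"wx": 0,"wy": 0,"wz": 1,"x": -0.15,"y": -0.8,"z": 0,"gripper": 0},
    {"wx": 0,"wy": 0,"wz": 1,"x": -0.15,"y": -0.8,"z": 0,"gripper": 0},
    {"wx": 0,"wy": 0,"wz": 1,"x": -0.15,"y": -0.8,"z": 0,"gripper": 0},
  ],
)

```text
t: 26.08
ee_pos: [0.612, -0.0625, 0.1497]
ee_rot: [-179.9, -0.1, 118.8]
contact_force: [-0.0, -0.6, -1.5]
opening: 0.0294
grasp_force: 60.0
```

drive_tool(
  plan=[
    {"wx": 0,"wy": 0,"wz": 1,"x": -0.15,"y": -0.8,"z": 0,"gripper": 0},
    {"wx": 0,"wy": 0,"wz": 1,"x": -0.15,"y": -0.8,"z": 0,"gripper": 0},
    {"wx": 0,"wy": 0,"wz": 1,"x": -0.15,"y": -0.8,"z": 0,"gripper": 0},
    {"wx": 0,"wy": 0,"wz": 1,"x": -0.15,"y": -0.8,"z": 0,"gripper": 0},
    {"wx": 0,"wy": 0,"wz": 1,"x": -0.15,"y": -0.8,"z": 0,"gripper": 0},
  ],
)

```text
t: 26.7
ee_pos: [0.5896, -0.1824, 0.1496]
ee_rot: [-180.0, -0.1, 141.7]
contact_force: [0.6, 1.1, -1.6]
opening: 0.0296
grasp_force: 60.0
```

drive_tool(
  plan=[
    {"wx": 0,"wy": 0,"wz": 1,"x": -0.15,"y": -0.7,"z": 0,"gripper": 0},
    {"wx": 0,"wy": 0,"wz": 1,"x": -0.15,"y": -0.7,"z": 0,"gripper": 0},
    {"wx": 0,"wy": 0,"wz": 1,"x": -0.15,"y": -0.7,"z": 0,"gripper": 0},
    {"wx": 0,"wy": 0,"wz": 1,"x": -0.15,"y": -0.7,"z": 0,"gripper": 0},
    {"wx": 0,"wy": 0,"wz": 1,"x": -0.15,"y": -0.7,"z": 0,"gripper": 0},
  ],
)

```text
t: 27.32
ee_pos: [0.5671, -0.2873, 0.1496]
ee_rot: [180.0, -0.1, 164.6]
contact_force: [0.7, -0.6, -2.4]
opening: 0.0296
grasp_force: 60.0
```

```bash
python3 - <<'E'
from h import *
np.set_printoptions(precision=4,suppress=True)
w=snap('wrist','w7'); s=robot.state();print(s['ee_pos'],s['ee_rot'],s['opening'],s['grasp_force'])
h=cv2.cvtColor(w['frame'],cv2.COLOR_BGR2HSV)
for ce,st in copper(w): print(ce,st)
E
```

```text
[ 0.5665 -0.2898  0.1496] [-179.959    -0.0504  164.6905] 0.029612635070767467 59.97087674215436
[358.2, 55.5] [350, 54, 17, 4, 31]
[397.8, 67.9] [395, 61, 7, 14, 47]
[399.8, 89.7] [397, 80, 7, 19, 46]
[157.3, 173.3] [78, 84, 185, 220, 7554]
[400.2, 106.3] [398, 99, 6, 17, 37]
[317.8, 129.6] [296, 107, 44, 46, 1549]
[377.3, 139.9] [366, 112, 28, 57, 553]
[258.9, 160.3] [253, 158, 11, 7, 26]
[373.4, 186.7] [364, 167, 29, 45, 365]
[75.2, 186.9] [69, 173, 12, 29, 86]
[594.6, 181.2] [590, 175, 12, 15, 52]
[264.0, 192.8] [253, 182, 18, 20, 105]
[387.7, 195.1] [379, 182, 20, 26, 162]
[587.0, 191.8] [582, 182, 15, 21, 84]
[81.7, 207.1] [79, 202, 6, 12, 34]
[591.7, 214.3] [585, 202, 15, 28, 140]
[395.2, 214.0] [389, 207, 11, 13, 32]
[371.2, 222.9] [364, 218, 17, 11, 83]
[384.8, 232.0] [372, 228, 24, 10, 59]
[598.5, 252.7] [591, 232, 15, 42, 235]
[384.9, 243.5] [378, 239, 18, 12, 48]
[372.0, 250.4] [364, 241, 17, 17, 78]
[98.0, 254.8] [92, 242, 13, 27, 74]
[381.0, 277.5] [361, 267, 44, 18, 273]
[106.5, 279.1] [101, 270, 11, 20, 48]
[408.7, 277.2] [406, 273, 8, 9, 28]
[410.7, 287.4] [407, 282, 10, 12, 36]
[395.3, 297.1] [390, 295, 12, 5, 27]
```

View pics/w7.png

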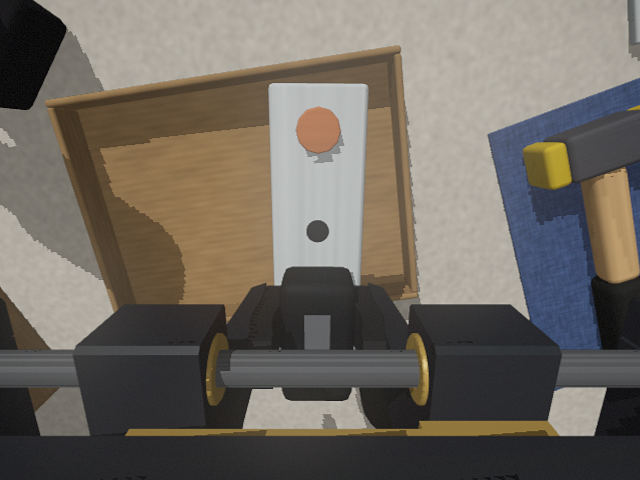

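The wrist view shows the bracket level in the grip, with the rivet now at (318,130), over the tray. Tray corners are at (48,102), (400,47) and (414,297). That was my last picture, so from here I work from numbers.

```bash
python3 - <<'E'
from h import *
np.set_printoptions(precision=4,suppress=True)
w=load('w7'); a,b,c=[onz(w,p,.032)[:2] for p in [(48,102),(400,47),(415,297)]]
print(a,b,c,np.linalg.norm(a-b),np.linalg.norm(b-c),np.degrees(np.arctan2(*(b-a)[::-1])),np.degrees(np.arctan2(*(c-b)[::-1])))
ya=(b-a)/np.linalg.norm(b-a); xa=np.array([ya[1],-ya[0]]); ctr=(a+b)/2+.09*xa; print('ctr',ctr,'yaw',np.degrees(np.arctan2(xa[1],xa[0])))
for y in(-.055,.055): print(y,'grip27',ctr+ya*y+.027*xa,'grip37',ctr+ya*y+.037*xa)
s=robot.state()['ee_pos'];d=np.array([np.cos(np.radians(164.7)),np.sin(np.radians(164.7)),0])
for t in (-5,0,5,10,15):
    r=np.radians(t);x=.074;z=-.02;print(t,proj(w,s+[0,0,.011]+d*(x*np.cos(r)+z*np.sin(r))+np.array([0,0,-x*np.sin(r)+z*np.cos(r)])))
E
```

```text
[ 0.4274 -0.4359] [ 0.4574 -0.2019] [ 0.6325 -0.2263] 0.2359156153714272 0.17681714506391494 82.67723164586683 -7.944337502679798
ctr [ 0.5317 -0.3304] yaw -7.322768354133179
-0.055 grip27 [ 0.5514 -0.3884] grip37 [ 0.5613 -0.3896]
0.055 grip27 [ 0.5655 -0.2793] grip37 [ 0.5754 -0.2805]
-5 [310.7108 128.0175]
0 [311.0052 132.4118]
5 [311.2756 137.8277]
10 [311.5235 144.0958]
15 [311.75   151.0736]
```

drive_tool(
  plan=[
    {"wx": 0,"wy": 0,"wz": 0.85,"x": -0.2,"y": -1,"z": 0,"gripper": 0},
    {"wx": 0,"wy": 0,"wz": 0.85,"x": -0.2,"y": -1,"z": 0,"gripper": 0},
    {"wx": 0,"wy": 0,"wz": 0,"x": -0.1,"y": -1,"z": 0,"gripper": 0},
    {"wx": 0,"wy": 0,"wz": 0,"x": 0,"y": -0.28,"z": -0.8,"gripper": 0},
    {"wx": 0,"wy": 0,"wz": 0,"x": 0,"y": 0,"z": -1,"gripper": 0},
  ],
)

```text
t: 28.0
ee_pos: [0.5525, -0.3857, 0.0954]
ee_rot: [-180.0, 0.0, 172.1]
contact_force: [1.0, -0.6, -1.8]
opening: 0.0294
grasp_force: 60.0
```

drive_tool(
  plan=[
    {"wx": 0,"wy": 0,"wz": 0,"x": 0,"y": 0,"z": -1,"gripper": 0},
    {"wx": 0,"wy": 0,"wz": 0,"x": 0,"y": 0,"z": -0.7,"gripper": 0},
    {"wx": 0,"wy": 0,"wz": 0,"x": 0,"y": 0,"z": -0.4,"gripper": 0},
    {"wx": 0,"wy": 0,"wz": 0,"x": 0,"y": 0,"z": 0,"gripper": 0},
  ],
)

```text
t: 28.5
ee_pos: [0.5525, -0.3848, 0.0323]
ee_rot: [179.9, -0.1, 172.2]
contact_force: [-0.1, -0.1, -2.2]
opening: 0.0295
grasp_force: 60.0
```

drive_tool(
  plan=[
    {"wx": 0,"wy": 0,"wz": 0,"x": 0,"y": 0,"z": -0.17,"gripper": 0},
    {"wx": 0,"wy": 0,"wz": 0,"x": 0,"y": 0,"z": 0,"gripper": 0},
    {"wx": 0,"wy": 0,"wz": 0,"x": 0,"y": 0,"z": 0,"gripper": 0.55},
    {"wx": 0,"wy": 0,"wz": 0,"x": 0,"y": 0,"z": 0,"gripper": 0.55},
    {"wx": 0,"wy": 0,"wz": 0,"x": 0,"y": 0,"z": 0,"gripper": 0.55},
  ],
)

```text
t: 29.12
ee_pos: [0.5527, -0.3854, 0.0281]
ee_rot: [-180.0, 0.0, 172.3]
contact_force: [-0.5, 0.5, 0.0]
opening: 0.0483
grasp_force: 0.0
```

drive_tool(
  plan=[
    {"wx": 0,"wy": 0,"wz": 0,"x": 0,"y": 0,"z": 0.4,"gripper": 0.55},
    {"wx": 0,"wy": 0,"wz": 0,"x": 0,"y": 0,"z": 1,"gripper": 0.55},
    {"wx": 0,"wy": 0,"wz": 0,"x": 0,"y": 0,"z": 1,"gripper": 0.8},
    {"wx": 0,"wy": 0,"wz": 0,"x": 0,"y": 0.4,"z": 1,"gripper": 0.8},
    {"wx": 0,"wy": 0,"wz": 0.5,"x": 0,"y": 1,"z": 0.2,"gripper": 0.8},
  ],
)

```text
t: 29.75
ee_pos: [0.5531, -0.3442, 0.1389]
ee_rot: [-179.8, 0.2, 174.5]
contact_force: [-0.6, 0.3, -0.4]
opening: 0.0706
grasp_force: 0.0
```

drive_tool(
  plan=[
    {"wx": 0,"wy": 0,"wz": 0.5,"x": -0.3,"y": 1,"z": 0,"gripper": 0.8},
    {"wx": 0,"wy": 0,"wz": 0.5,"x": -0.3,"y": 1,"z": 0,"gripper": 0.8},
    {"wx": 0,"wy": 0,"wz": 0.5,"x": -0.3,"y": 1,"z": 0,"gripper": 0.8},
    {"wx": 0,"wy": 0,"wz": 0,"x": -0.3,"y": 1,"z": 0,"gripper": 0.8},
    {"wx": 0,"wy": 0,"wz": 0,"x": -0.3,"y": 1,"z": 0,"gripper": 0.8},
  ],
)

```text
t: 30.38
ee_pos: [0.5074, -0.1924, 0.1367]
ee_rot: [-180.0, 0.1, -178.6]
contact_force: [0.0, -0.2, 0.6]
opening: 0.0705
grasp_force: 0.0
```

drive_tool(
  plan=[
    {"wx": 0,"wy": 0,"wz": 0,"x": -0.3,"y": 1,"z": 0,"gripper": 0.8},
    {"wx": 0,"wy": 0,"wz": 0,"x": -0.3,"y": 1,"z": 0,"gripper": 0.8},
    {"wx": 0,"wy": 0,"wz": 0,"x": -0.3,"y": 1,"z": 0,"gripper": 0.8},
    {"wx": 0,"wy": 0,"wz": 0,"x": -0.3,"y": 1,"z": 0,"gripper": 0.8},
    {"wx": 0,"wy": 0,"wz": 0,"x": 0,"y": 1,"z": 0,"gripper": 0.8},
  ],
)

```text
t: 31.0
ee_pos: [0.4713, -0.0424, 0.1367]
ee_rot: [-180.0, 0.1, -178.6]
contact_force: [0.0, -0.4, -0.5]
opening: 0.0703
grasp_force: 0.0
```

```bash
cat >> h.py <<'E'
def dark(w,z,box=(40,330,200,440)):
    y0,y1,x0,x1=box; g=cv2.cvtColor(w['frame'],cv2.COLOR_BGR2GRAY)[y0:y1,x0:x1]
    k,l,st,ce=cv2.connectedComponentsWithStats((g<60).astype('uint8'))
    for i in range(1,k):
        if st[i,4]>100: print('dark',st[i]+[x0,y0,0,0,0],ce[i]+[x0,y0],onz(w,st[i,:2]+(st[i,2:4]-1)/2+[x0,y0],z))
E
python3 - <<'E'
from h import *
np.set_printoptions(precision=4,suppress=True)
w=snap('wrist','w8'); s=robot.state();print(s['ee_pos'],s['ee_rot'],s['opening'])
for ce,st in copper(w):
    if st[4]>200: print(ce,st,onz(w,ce,.0195))
dark(w,.034,(40,290,200,440))
c=snap('scene','scene8'); d=snap('side','side8')
for n,i in(('s',c),('d',d)):
  for ce,st in copper(i):
    if 28<st[4]<200: print(n,ce,st,onz(i,ce,.0195))
E
```

```text
[ 0.4709 -0.0397  0.1367] [ 179.9536    0.0378 -178.5029] 0.0705329258612334
[358.6, 114.5] [346, 101, 26, 28, 534] [ 0.3835 -0.0168  0.0195]
[56.1, 206.6] [1, 193, 111, 29, 686] [ 0.4516 -0.232   0.0195]
[69.2, 256.4] [55, 245, 29, 27, 250] [ 0.4895 -0.2289  0.0195]
[62.8, 284.1] [37, 267, 52, 35, 399] [ 0.5122 -0.2377  0.0195]
[283.5, 407.9] [268, 388, 31, 41, 528] [ 0.6228 -0.0678  0.0195]
dark [350 170  12  13 120] [355.1667 176.0167] [ 0.423  -0.0182  0.034 ]
dark [ 335  198   44   77 2576] [355.5586 234.6168] [ 0.4644 -0.0153  0.034 ]
dark [203 283  34   7 139] [220.1079 287.2878] [ 0.5045 -0.1129  0.034 ]
dark [398 283  34   7 139] [413.7338 287.295 ] [0.501  0.0289 0.034 ]
s [86.9, 2.7] [81, 0, 12, 7, 67] [-1.2681 -0.2785  0.0195]
s [322.8, 309.0] [311, 295, 25, 29, 171] [ 0.6167 -0.0676  0.0195]
s [81.8, 330.2] [76, 325, 11, 11, 33] [ 0.387  -0.6322  0.0195]
s [39.1, 372.0] [34, 360, 11, 25, 52] [ 0.4527 -0.7451  0.0195]
s [59.1, 381.5] [52, 371, 14, 20, 90] [ 0.4995 -0.7071  0.0195]
s [102.5, 414.6] [97, 407, 14, 14, 39] [ 0.6262 -0.6342  0.0195]
s [307.5, 412.8] [301, 409,
[... 979 characters left out ...]
50, 328, 28, 19, 140] [ 0.8907 -0.4232  0.0195]
d [354.9, 339.5] [347, 330, 17, 18, 112] [ 0.4695 -0.2385  0.0195]
d [434.0, 348.4] [430, 341, 9, 15, 32] [ 0.6162 -0.3282  0.0195]
d [441.5, 399.3] [429, 388, 24, 23, 164] [ 0.5688 -0.429   0.0195]
d [375.9, 395.8] [374, 390, 7, 11, 31] [ 0.4509 -0.3677  0.0195]
d [389.3, 393.9] [386, 390, 8, 9, 54] [ 0.4778 -0.3755  0.0195]
d [377.8, 404.8] [374, 402, 9, 7, 29] [ 0.4455 -0.3854  0.0195]
d [416.5, 413.8] [412, 409, 10, 10, 37] [ 0.5071 -0.433   0.0195]
d [222.7, 426.9] [219, 423, 9, 9, 62] [ 0.147  -0.2979  0.0195]
d [492.0, 460.1] [490, 453, 6, 16, 31] [ 0.5909 -0.5658  0.0195]
d [480.4, 475.3] [471, 468, 21, 12, 65] [ 0.5551 -0.5785  0.0195]
```

Bracket B1 has not moved, and the first bracket's rivet shows where it should be in the tray. I'll grip B1.

drive_tool(
  plan=[
    {"wx": 0,"wy": 0,"wz": 0,"x": -0.42,"y": 0.85,"z": -0.4,"gripper": 0.8},
    {"wx": 0,"wy": 0,"wz": 0,"x": 0,"y": 0,"z": -1,"gripper": 0.8},
    {"wx": 0,"wy": 0,"wz": 0,"x": 0,"y": 0,"z": -1,"gripper": 0.8},
    {"wx": 0,"wy": 0,"wz": 0,"x": 0,"y": 0,"z": -1,"gripper": 0.8},
    {"wx": 0,"wy": 0,"wz": 0,"x": 0,"y": 0,"z": -0.5,"gripper": 0.8},
  ],
  force=60,
)

```text
t: 31.78
ee_pos: [0.4591, -0.0189, 0.0177]
ee_rot: [180.0, -0.0, -178.6]
contact_force: [-0.3, -0.1, 0.5]
opening: 0.0704
grasp_force: 0.0
```

drive_tool(
  plan=[
    {"wx": 0,"wy": 0,"wz": 0,"x": 0,"y": 0,"z": 0,"gripper": 0},
    {"wx": 0,"wy": 0,"wz": 0,"x": 0,"y": 0,"z": 0,"gripper": 0},
    {"wx": 0,"wy": 0,"wz": 0,"x": 0,"y": 0,"z": 0,"gripper": 0},
    {"wx": 0,"wy": 0,"wz": 0,"x": 0,"y": 0,"z": 0,"gripper": 0},
    {"wx": 0,"wy": 0,"wz": 0,"x": 0,"y": 0,"z": 0,"gripper": 0},
  ],
)

```text
t: 32.4
ee_pos: [0.4591, -0.0177, 0.0192]
ee_rot: [-180.0, 0.0, -178.6]
contact_force: [-0.7, 1.3, 6.4]
opening: 0.0296
grasp_force: 59.8
```

drive_tool(
  plan=[
    {"wx": 0,"wy": 0,"wz": 0,"x": 0,"y": 0,"z": 0,"gripper": 0},
    {"wx": 0,"wy": 0,"wz": 0,"x": 0,"y": 0,"z": 0,"gripper": 0},
  ],
)

```text
t: 32.65
ee_pos: [0.4592, -0.0177, 0.0192]
ee_rot: [-180.0, 0.0, -178.6]
contact_force: [-0.7, 1.2, 7.1]
opening: 0.0293
grasp_force: 59.8
```

drive_tool(
  plan=[
    {"wx": 0,"wy": 0,"wz": 0,"x": 0,"y": 0,"z": 0.7,"gripper": 0},
    {"wx": 0,"wy": 0,"wz": 0,"x": 0,"y": 0,"z": 1,"gripper": 0},
    {"wx": 0,"wy": 0,"wz": -0.5,"x": 0.3,"y": 0,"z": 1,"gripper": 0},
    {"wx": 0,"wy": 0,"wz": -0.9,"x": 0.4,"y": 0,"z": 1,"gripper": 0},
    {"wx": 0,"wy": 0,"wz": -1,"x": 0.4,"y": 0,"z": 0.1,"gripper": 0},
  ],
)

```text
t: 33.28
ee_pos: [0.4929, -0.0179, 0.1346]
ee_rot: [-180.0, 0.2, 170.3]
contact_force: [0.3, -0.4, -1.4]
opening: 0.0297
grasp_force: 59.8
```

drive_tool(
  plan=[
    {"wx": 0,"wy": 0,"wz": -1,"x": 0.4,"y": 0.1,"z": 0,"gripper": 0},
    {"wx": 0,"wy": 0,"wz": -1,"x": 0.4,"y": 0.1,"z": 0,"gripper": 0},
    {"wx": 0,"wy": 0,"wz": -1,"x": 0.4,"y": 0.1,"z": 0,"gripper": 0},
    {"wx": 0,"wy": 0,"wz": -1,"x": 0.4,"y": 0.1,"z": 0,"gripper": 0},
    {"wx": 0,"wy": 0,"wz": -1,"x": 0.4,"y": 0.1,"z": 0,"gripper": 0},
  ],
)

```text
t: 33.9
ee_pos: [0.5521, -0.0026, 0.1324]
ee_rot: [-180.0, -0.0, 147.4]
contact_force: [0.1, -0.1, -2.0]
opening: 0.0294
grasp_force: 59.8
```

drive_tool(
  plan=[
    {"wx": 0,"wy": 0,"wz": -1,"x": 0.4,"y": 0.1,"z": 0,"gripper": 0},
    {"wx": 0,"wy": 0,"wz": -1,"x": 0.4,"y": 0.1,"z": 0,"gripper": 0},
    {"wx": 0,"wy": 0,"wz": -1,"x": 0.4,"y": 0.1,"z": 0,"gripper": 0},
    {"wx": 0,"wy": 0,"wz": -1,"x": 0.4,"y": 0.1,"z": 0,"gripper": 0},
    {"wx": 0,"wy": 0,"wz": -1,"x": 0.4,"y": 0.1,"z": 0,"gripper": 0},
  ],
)

```text
t: 34.52
ee_pos: [0.6121, 0.0124, 0.1323]
ee_rot: [-179.9, -0.0, 124.4]
contact_force: [-0.4, -0.4, -2.0]
opening: 0.0292
grasp_force: 59.8
```

drive_tool(
  plan=[
    {"wx": 0,"wy": 0,"wz": -1,"x": 0.4,"y": 0.2,"z": 0,"gripper": 0},
    {"wx": 0,"wy": 0,"wz": -1,"x": 0.2,"y": 0.2,"z": 0,"gripper": 0},
    {"wx": 0,"wy": 0,"wz": -1,"x": 0.1,"y": 0.2,"z": 0,"gripper": 0},
    {"wx": 0,"wy": 0,"wz": -1,"x": 0,"y": 0.2,"z": 0,"gripper": 0},
    {"wx": 0,"wy": 0,"wz": -0.86,"x": 0,"y": 0,"z": 0,"gripper": 0},
  ],
)

```text
t: 35.15
ee_pos: [0.6327, 0.0367, 0.1322]
ee_rot: [-179.9, -0.0, 102.2]
contact_force: [-0.7, 0.5, -1.0]
opening: 0.0296
grasp_force: 59.8
```

```bash
python3 - <<'E'
from h import *
np.set_printoptions(precision=4,suppress=True)
w=snap('wrist','w9'); s=robot.state();print(s['ee_pos'],s['ee_rot'],s['opening'],s['grasp_force'])
for ce,st in copper(w):
    if st[4]>300: print(ce,st,onz(w,ce,s['ee_pos'][2]-.0))
y=np.radians(s['ee_rot'][2]); d=np.array([np.cos(y),np.sin(y),0])
for t in (-5,0,5,10,20,30):
    r=np.radians(t);x=.0755;z=-.011;print(t,proj(w,s['ee_pos']+[0,0,.011]+d*(x*np.cos(r)+z*np.sin(r))+np.array([0,0,-x*np.sin(r)+z*np.cos(r)])))
E
```

```text
[0.6327 0.0365 0.1322] [-179.9357   -0.0141  102.051 ] 0.029335681955979447 59.79634992778301
[320.2, 126.0] [297, 101, 48, 50, 1796] [0.6176 0.1107 0.1322]
-5 [318.3444 123.8394]
0 [318.2966 126.4811]
5 [318.2485 130.4254]
10 [318.2005 135.4612]
20 [318.1062 148.1162]
30 [318.0152 163.3249]
```

drive_tool(
  plan=[
    {"wx": 0,"wy": 0,"wz": -0.47,"x": -0.1,"y": 0.7,"z": 0,"gripper": 0},
    {"wx": 0,"wy": 0,"wz": -0.47,"x": -0.1,"y": 0.7,"z": -0.3,"gripper": 0},
    {"wx": 0,"wy": 0,"wz": 0,"x": -0.1,"y": 0.4,"z": -0.7,"gripper": 0},
    {"wx": 0,"wy": 0,"wz": 0,"x": -0.09,"y": 0,"z": -0.8,"gripper": 0},
    {"wx": 0,"wy": 0,"wz": 0,"x": 0,"y": 0,"z": -0.25,"gripper": 0},
  ],
)

```text
t: 35.83
ee_pos: [0.6204, 0.0903, 0.0697]
ee_rot: [-179.8, -0.0, 98.1]
contact_force: [0.0, -0.3, -1.2]
opening: 0.0295
grasp_force: 59.8
```

drive_tool(
  plan=[
    {"wx": 0,"wy": 0,"wz": 0,"x": 0,"y": 0.6,"z": 0,"gripper": 0},
    {"wx": 0,"wy": 0,"wz": 0,"x": 0,"y": 0.7,"z": 0,"gripper": 0},
    {"wx": 0,"wy": 0,"wz": 0,"x": 0,"y": 0.7,"z": 0,"gripper": 0},
    {"wx": 0,"wy": 0,"wz": 0,"x": 0,"y": 0.35,"z": 0,"gripper": 0},
    {"wx": 0,"wy": 0,"wz": 0,"x": 0,"y": 0,"z": 0,"gripper": 0},
  ],
)

```text
t: 36.45
ee_pos: [0.6212, 0.1617, 0.0713]
ee_rot: [180.0, 0.0, 98.1]
contact_force: [0.2, -0.0, -1.8]
opening: 0.0297
grasp_force: 59.8
```

Lower, release, back out, then measure.

drive_tool(
  plan=[
    {"wx": 0,"wy": 0,"wz": 0,"x": 0,"y": 0,"z": -0.2,"gripper": 0},
    {"wx": 0,"wy": 0,"wz": 0,"x": 0,"y": 0,"z": 0,"gripper": 0},
    {"wx": 0,"wy": 0,"wz": 0,"x": 0,"y": 0,"z": 0,"gripper": 0.6},
    {"wx": 0,"wy": 0,"wz": 0,"x": 0,"y": 0,"z": 0,"gripper": 0.8},
    {"wx": 0,"wy": 0,"wz": 0,"x": 0,"y": 0,"z": 0,"gripper": 0.8},
  ],
)

```text
t: 37.08
ee_pos: [0.6214, 0.1606, 0.0654]
ee_rot: [180.0, 0.0, 98.0]
contact_force: [-0.4, -0.1, 0.1]
opening: 0.0572
grasp_force: 0.0
```

drive_tool(
  plan=[
    {"wx": 0,"wy": 0,"wz": 0,"x": 0,"y": 0,"z": 0.3,"gripper": 0.8},
    {"wx": 0,"wy": 0,"wz": 0,"x": 0,"y": 0,"z": 1,"gripper": 0.8},
    {"wx": 0,"wy": 0,"wz": 0,"x": 0,"y": -0.8,"z": 1,"gripper": 0.8},
    {"wx": 0,"wy": 0,"wz": 0,"x": 0,"y": -1,"z": 0.5,"gripper": 0.8},
    {"wx": 0,"wy": 0,"wz": 0,"x": 0,"y": -1,"z": 0,"gripper": 0.8},
  ],
)

```text
t: 37.7
ee_pos: [0.6218, 0.076, 0.1515]
ee_rot: [179.8, 0.0, 98.0]
contact_force: [0.1, -0.6, -0.4]
opening: 0.0709
grasp_force: 0.0
```

```bash
cat >> h.py <<'E'
def ramrivet(c,z):
    h=cv2.cvtColor(c['frame'],cv2.COLOR_BGR2HSV); m=cv2.inRange(h,(3,70,40),(18,255,255))[235:272,402:442]; ys,xs=np.nonzero(m)
    print('rivet',len(xs),xs.mean()+402,ys.mean()+235,np.ptp(xs)+1,np.ptp(ys)+1,onz(c,(xs.mean()+402,ys.mean()+235),z))
E
python3 - <<'E'
from h import *
np.set_printoptions(precision=4,suppress=True)
s=robot.state();print(s['ee_pos'],s['ee_rot'])
w=snap('wrist','w10');c=snap('scene','scene10')
dark(w,.079,(40,260,240,420)); ramrivet(c,.064)
E
```

```text
[0.6218 0.076  0.1515] [179.7943   0.0443  98.0243]
dark [ 310   82   54   98 3864] [335.6535 129.3856] [0.6222 0.1521 0.079 ]
rivet 25 421.56 253.8 6 5 [0.6133 0.2341 0.064 ]
```

The rivet is within 2–3 mm of the anvil, so I'll press the treadle again.

drive_tool(
  plan=[
    {"wx": 0,"wy": 0,"wz": 0,"x": -1,"y": 0,"z": 0,"gripper": 0},
    {"wx": 0,"wy": 0,"wz": 0,"x": -1,"y": 0,"z": 0,"gripper": 0},
    {"wx": 0,"wy": 0,"wz": 0,"x": -1,"y": 0,"z": 0,"gripper": 0},
    {"wx": 0,"wy": 0,"wz": 0,"x": -1,"y": 0.3,"z": 0,"gripper": 0},
    {"wx": 0,"wy": 0,"wz": 0,"x": -1,"y": 0.6,"z": 0,"gripper": 0},
  ],
)

```text
t: 38.42
ee_pos: [0.4704, 0.1044, 0.1497]
ee_rot: [180.0, -0.0, 98.0]
contact_force: [-0.0, -0.1, 0.5]
opening: 0.0226
grasp_force: 0.0
```

drive_tool(
  plan=[
    {"wx": 0,"wy": 0,"wz": 0,"x": -1,"y": 1,"z": 0,"gripper": 0},
    {"wx": 0,"wy": 0,"wz": 0,"x": -0.9,"y": 1,"z": 0,"gripper": 0},
    {"wx": 0,"wy": 0,"wz": 0,"x": -0.15,"y": 1,"z": 0,"gripper": 0},
    {"wx": 0,"wy": 0,"wz": 0,"x": 0,"y": 1,"z": 0,"gripper": 0},
    {"wx": 0,"wy": 0,"wz": 0,"x": 0,"y": 1,"z": 0,"gripper": 0},
  ],
)

```text
t: 39.05
ee_pos: [0.4094, 0.2555, 0.1497]
ee_rot: [180.0, -0.0, 98.0]
contact_force: [0.6, -0.2, 0.8]
opening: 0.0006
grasp_force: 0.0
```

drive_tool(
  plan=[
    {"wx": 0,"wy": 0,"wz": 0,"x": 0,"y": 0.95,"z": 0,"gripper": 0},
    {"wx": 0,"wy": 0,"wz": 0,"x": 0,"y": 0,"z": -0.5,"gripper": 0},
    {"wx": 0,"wy": 0,"wz": 0,"x": 0,"y": 0,"z": -0.5,"gripper": 0},
    {"wx": 0,"wy": 0,"wz": 0,"x": 0,"y": 0,"z": -0.5,"gripper": 0},
    {"wx": 0,"wy": 0,"wz": 0,"x": 0,"y": 0,"z": -0.2,"gripper": 0},
  ],
)

```text
t: 39.67
ee_pos: [0.409, 0.2828, 0.0982]
ee_rot: [-179.9, -0.0, 98.0]
contact_force: [-3.3, 0.8, 6.7]
opening: 0.0008
grasp_force: 2.7
```

drive_tool(
  plan=[
    {"wx": 0,"wy": 0,"wz": 0,"x": -0.05,"y": 0,"z": -0.3,"gripper": 0},
    {"wx": 0,"wy": 0,"wz": 0,"x": -0.05,"y": 0,"z": -0.3,"gripper": 0},
    {"wx": 0,"wy": 0,"wz": 0,"x": -0.05,"y": 0,"z": -0.3,"gripper": 0},
    {"wx": 0,"wy": 0,"wz": 0,"x": -0.05,"y": 0,"z": -0.2,"gripper": 0},
    {"wx": 0,"wy": 0,"wz": 0,"x": 0,"y": 0,"z": -0.2,"gripper": 0},
  ],
)

```text
t: 40.3
ee_pos: [0.4057, 0.2827, 0.0613]
ee_rot: [179.6, -0.0, 98.0]
contact_force: [0.6, -5.2, 17.0]
opening: 0.0004
grasp_force: 8.6
```

drive_tool(
  plan=[
    {"wx": 0,"wy": 0,"wz": 0,"x": 0,"y": 0,"z": -0.15,"gripper": 0},
    {"wx": 0,"wy": 0,"wz": 0,"x": 0,"y": 0,"z": -0.07,"gripper": 0},
    {"wx": 0,"wy": 0,"wz": 0,"x": 0,"y": 0,"z": 0,"gripper": 0},
    {"wx": 0,"wy": 0,"wz": 0,"x": 0,"y": 0,"z": 0,"gripper": 0},
  ],
)

```text
t: 40.8
ee_pos: [0.4059, 0.2828, 0.0577]
ee_rot: [179.5, -0.0, 98.1]
contact_force: [-8.0, -10.9, 51.7]
opening: 0.0008
grasp_force: 26.1
```

drive_tool(
  plan=[
    {"wx": 0,"wy": 0,"wz": 0,"x": 0,"y": 0,"z": 0.5,"gripper": 0},
    {"wx": 0,"wy": 0,"wz": 0,"x": 0,"y": 0,"z": 0.9,"gripper": 0},
    {"wx": 0,"wy": 0,"wz": 0,"x": 0,"y": 0,"z": 0.9,"gripper": 0},
    {"wx": 0,"wy": 0,"wz": 0,"x": 0,"y": 0,"z": 1,"gripper": 0},
    {"wx": 0,"wy": 0,"wz": 0,"x": 0,"y": -1,"z": 0.1,"gripper": 0},
  ],
)

```text
t: 41.42
ee_pos: [0.4045, 0.2534, 0.1569]
ee_rot: [179.7, -0.1, 98.1]
contact_force: [0.4, 0.0, -0.4]
opening: 0.0004
grasp_force: 0.0
```

drive_tool(
  plan=[
    {"wx": 0,"wy": 0,"wz": 0,"x": 0,"y": -1,"z": 0,"gripper": 0.8},
    {"wx": 0,"wy": 0,"wz": 0,"x": 0.2,"y": -1,"z": 0,"gripper": 0.8},
    {"wx": 0,"wy": 0,"wz": 0,"x": 0.8,"y": -1,"z": 0,"gripper": 0.8},
    {"wx": 0,"wy": 0,"wz": 0,"x": 1,"y": -1,"z": 0,"gripper": 0.8},
    {"wx": 0,"wy": 0,"wz": 0,"x": 1,"y": -1,"z": 0,"gripper": 0.8},
  ],
)

```text
t: 42.05
ee_pos: [0.4948, 0.1016, 0.1552]
ee_rot: [179.9, 0.0, 98.0]
contact_force: [0.5, 1.1, -0.2]
opening: 0.0481
grasp_force: 0.0
```

drive_tool(
  plan=[
    {"wx": 0,"wy": 0,"wz": 0,"x": 1,"y": -0.9,"z": 0,"gripper": 0.8},
    {"wx": 0,"wy": 0,"wz": 0,"x": 1,"y": 0,"z": 0,"gripper": 0.8},
    {"wx": 0,"wy": 0,"wz": 0,"x": 1,"y": 0,"z": 0,"gripper": 0.8},
    {"wx": 0,"wy": 0,"wz": 0,"x": 1,"y": 0,"z": 0,"gripper": 0.8},
    {"wx": 0,"wy": 0,"wz": 0,"x": 0.2,"y": 0,"z": 0,"gripper": 0.8},
  ],
)

```text
t: 42.68
ee_pos: [0.6208, 0.0756, 0.1545]
ee_rot: [180.0, 0.0, 98.0]
contact_force: [-0.1, 1.1, -0.9]
opening: 0.0704
grasp_force: 0.0
```

```bash
python3 - <<'E'
from h import *
np.set_printoptions(precision=4,suppress=True)
s=robot.state();print(s['ee_pos'],s['ee_rot'])
w=snap('wrist','w11');c=snap('scene','scene11');d=snap('side','side11')
dark(w,.079,(40,260,240,420)); ramrivet(c,.057)
h=cv2.cvtColor(d['frame'],cv2.COLOR_BGR2HSV); y,x=np.nonzero(cv2.inRange(h,(20,100,80),(32,255,255))[150:190,225:270]); print(len(x),x.mean()+225,y.mean()+150)
E
```

```text
[0.6208 0.0756 0.1545] [179.9719   0.0038  98.0099]
dark [331  53  15  16 108] [339.4815  62.2037] [0.6163 0.1878 0.079 ]
dark [ 312   82   54   97 3777] [337.6275 129.2155] [0.6221 0.1522 0.079 ]
rivet 23 421.0 255.0 5 5 [0.6121 0.2342 0.057 ]
41 244.29268292682926 166.8048780487805
```

drive_tool(
  plan=[
    {"wx": 0,"wy": 0,"wz": 0,"x": 0,"y": 0.9,"z": 0,"gripper": 0.8},
    {"wx": 0,"wy": 0,"wz": 0,"x": 0,"y": 1,"z": 0,"gripper": 0.8},
    {"wx": 0,"wy": 0,"wz": 0,"x": 0,"y": 0.97,"z": -0.5,"gripper": 0.8},
    {"wx": 0,"wy": 0,"wz": 0,"x": 0,"y": 0,"z": -1,"gripper": 0.8},
    {"wx": 0,"wy": 0,"wz": 0,"x": 0,"y": 0,"z": -1,"gripper": 0.8},
  ],
  force=60,
)

```text
t: 43.45
ee_pos: [0.6187, 0.1619, 0.0795]
ee_rot: [180.0, 0.0, 98.1]
contact_force: [0.2, -0.5, -0.0]
opening: 0.0701
grasp_force: 0.0
```

drive_tool(
  plan=[
    {"wx": 0,"wy": 0,"wz": 0,"x": 0,"y": 0,"z": -0.48,"gripper": 0.8},
    {"wx": 0,"wy": 0,"wz": 0,"x": 0,"y": 0,"z": 0,"gripper": 0},
    {"wx": 0,"wy": 0,"wz": 0,"x": 0,"y": 0,"z": 0,"gripper": 0},
    {"wx": 0,"wy": 0,"wz": 0,"x": 0,"y": 0,"z": 0,"gripper": 0},
    {"wx": 0,"wy": 0,"wz": 0,"x": 0,"y": 0,"z": 0,"gripper": 0},
  ],
)

```text
t: 44.08
ee_pos: [0.62, 0.1613, 0.0659]
ee_rot: [179.9, 0.0, 98.0]
contact_force: [-0.3, -0.5, 0.5]
opening: 0.0327
grasp_force: 0.0
```

drive_tool(
  plan=[
    {"wx": 0,"wy": 0,"wz": 0,"x": 0,"y": 0,"z": 0,"gripper": 0},
    {"wx": 0,"wy": 0,"wz": 0,"x": 0,"y": 0,"z": 0,"gripper": 0},
    {"wx": 0,"wy": 0,"wz": 0,"x": 0,"y": 0,"z": 0,"gripper": 0},
  ],
)

```text
t: 44.45
ee_pos: [0.6201, 0.1613, 0.0658]
ee_rot: [179.9, 0.0, 98.0]
contact_force: [-0.6, 0.1, 5.0]
opening: 0.0294
grasp_force: 59.7
```

drive_tool(
  plan=[
    {"wx": 0,"wy": 0,"wz": 0,"x": 0,"y": 0,"z": 0.3,"gripper": 0},
    {"wx": 0,"wy": 0,"wz": 0,"x": 0.1,"y": -0.8,"z": 0,"gripper": 0},
    {"wx": 0,"wy": 0,"wz": 0,"x": 0.1,"y": -1,"z": 0,"gripper": 0},
    {"wx": 0,"wy": 0,"wz": 0,"x": 0,"y": -1,"z": 0.5,"gripper": 0},
    {"wx": 0,"wy": 0,"wz": 0,"x": 0,"y": -1,"z": 1,"gripper": 0},
  ],
)

```text
t: 45.08
ee_pos: [0.6249, 0.0465, 0.1186]
ee_rot: [-179.8, -0.1, 98.0]
contact_force: [0.5, 0.1, -0.8]
opening: 0.0293
grasp_force: 59.7
```

drive_tool(
  plan=[
    {"wx": 0,"wy": 0,"wz": 0.5,"x": 0,"y": -0.5,"z": 1,"gripper": 0},
    {"wx": 0,"wy": 0,"wz": 1,"x": 0,"y": -0.8,"z": 0,"gripper": 0},
    {"wx": 0,"wy": 0,"wz": 1,"x": -0.15,"y": -0.8,"z": 0,"gripper": 0},
    {"wx": 0,"wy": 0,"wz": 1,"x": -0.15,"y": -0.8,"z": 0,"gripper": 0},
    {"wx": 0,"wy": 0,"wz": 1,"x": -0.15,"y": -0.8,"z": 0,"gripper": 0},
  ],
)

```text
t: 45.7
ee_pos: [0.6118, -0.0643, 0.1492]
ee_rot: [-180.0, -0.0, 118.8]
contact_force: [-0.2, -0.1, -0.9]
opening: 0.0295
grasp_force: 59.7
```

drive_tool(
  plan=[
    {"wx": 0,"wy": 0,"wz": 1,"x": -0.15,"y": -0.8,"z": 0,"gripper": 0},
    {"wx": 0,"wy": 0,"wz": 1,"x": -0.15,"y": -0.8,"z": 0,"gripper": 0},
    {"wx": 0,"wy": 0,"wz": 1,"x": -0.15,"y": -0.8,"z": 0,"gripper": 0},
    {"wx": 0,"wy": 0,"wz": 1,"x": -0.15,"y": -0.8,"z": 0,"gripper": 0},
    {"wx": 0,"wy": 0,"wz": 1,"x": -0.15,"y": -0.8,"z": 0,"gripper": 0},
  ],
)

```text
t: 46.32
ee_pos: [0.5893, -0.1843, 0.1492]
ee_rot: [-180.0, -0.1, 141.7]
contact_force: [-0.0, 0.4, -2.1]
opening: 0.0298
grasp_force: 59.7
```

drive_tool(
  plan=[
    {"wx": 0,"wy": 0,"wz": 1,"x": -0.15,"y": -0.6,"z": 0,"gripper": 0},
    {"wx": 0,"wy": 0,"wz": 1,"x": -0.15,"y": -0.6,"z": 0,"gripper": 0},
    {"wx": 0,"wy": 0,"wz": 1,"x": -0.15,"y": -0.6,"z": 0,"gripper": 0},
    {"wx": 0,"wy": 0,"wz": 1,"x": -0.15,"y": -0.6,"z": 0,"gripper": 0},
    {"wx": 0,"wy": 0,"wz": 1,"x": -0.1,"y": -0.6,"z": 0,"gripper": 0},
  ],
)

```text
t: 46.95
ee_pos: [0.5684, -0.274, 0.1492]
ee_rot: [180.0, -0.1, 164.6]
contact_force: [-0.2, -0.0, -0.7]
opening: 0.0296
grasp_force: 59.7
```

```bash
python3 - <<'E'
from h import *
np.set_printoptions(precision=4,suppress=True)
w=snap('wrist','w12'); s=robot.state();print(s['ee_pos'],s['ee_rot'],s['opening'],s['grasp_force'])
for ce,st in copper(w):
    if st[4]>900: print(ce,st)
y=np.radians(s['ee_rot'][2]); d=np.array([np.cos(y),np.sin(y),0])
for t in (-5,0,5,10,20,30):
    r=np.radians(t);x=.074;z=-.02;print(t,proj(w,s['ee_pos']+[0,0,.011]+d*(x*np.cos(r)+z*np.sin(r))+np.array([0,0,-x*np.sin(r)+z*np.cos(r)])))
E
```

```text
[ 0.568  -0.2762  0.1491] [-179.9633   -0.0292  164.6978] 0.02925559167908477 59.6894090808928
[147.2, 163.1] [60, 84, 212, 220, 7426]
[320.7, 130.4] [299, 107, 44, 47, 1561]
-5 [311.8929 128.3378]
0 [312.134 132.711]
5 [312.3562 138.1078]
10 [312.5603 144.3587]
20 [312.9185 158.8759]
30 [313.217  175.3886]
```

drive_tool(
  plan=[
    {"wx": 0,"wy": 0,"wz": 0.85,"x": -0.08,"y": -0.1,"z": -0.5,"gripper": 0},
    {"wx": 0,"wy": 0,"wz": 0.85,"x": 0,"y": 0,"z": -0.8,"gripper": 0},
    {"wx": 0,"wy": 0,"wz": 0,"x": 0,"y": 0,"z": -1,"gripper": 0},
    {"wx": 0,"wy": 0,"wz": 0,"x": 0,"y": 0,"z": -1,"gripper": 0},
    {"wx": 0,"wy": 0,"wz": 0,"x": 0,"y": 0,"z": -0.6,"gripper": 0},
  ],
)

```text
t: 47.62
ee_pos: [0.566, -0.276, 0.0308]
ee_rot: [179.9, -0.1, 172.2]
contact_force: [-0.4, -0.1, -1.6]
opening: 0.0294
grasp_force: 59.7
```

drive_tool(
  plan=[
    {"wx": 0,"wy": 0,"wz": 0,"x": 0,"y": 0,"z": -0.17,"gripper": 0},
    {"wx": 0,"wy": 0,"wz": 0,"x": 0,"y": 0,"z": 0,"gripper": 0},
    {"wx": 0,"wy": 0,"wz": 0,"x": 0,"y": 0,"z": 0,"gripper": 0.55},
    {"wx": 0,"wy": 0,"wz": 0,"x": 0,"y": 0,"z": 0,"gripper": 0.55},
    {"wx": 0,"wy": 0,"wz": 0,"x": 0,"y": 0,"z": 0,"gripper": 0.55},
  ],
)

```text
t: 48.25
ee_pos: [0.5665, -0.2768, 0.0277]
ee_rot: [-180.0, 0.0, 172.3]
contact_force: [0.3, 0.0, -0.1]
opening: 0.0483
grasp_force: 0.0
```

drive_tool(
  plan=[
    {"wx": 0,"wy": 0,"wz": 0,"x": 0,"y": 0,"z": 0.4,"gripper": 0.55},
    {"wx": 0,"wy": 0,"wz": 0,"x": 0,"y": 0,"z": 1,"gripper": 0.55},
    {"wx": 0,"wy": 0,"wz": 0,"x": 0,"y": 0,"z": 1,"gripper": 0.55},
    {"wx": 0,"wy": 0,"wz": 0,"x": 0,"y": 0,"z": 1,"gripper": 0.55},
    {"wx": 0,"wy": 0,"wz": 0,"x": 0,"y": 0,"z": 1,"gripper": 0.55},
  ],
)

```text
t: 48.88
ee_pos: [0.5663, -0.2766, 0.1612]
ee_rot: [-180.0, 0.0, 172.3]
contact_force: [-0.1, -0.6, 0.0]
opening: 0.0485
grasp_force: 0.0
```

drive_tool(
  plan=[
    {"wx": 0,"wy": 0,"wz": 0,"x": 0,"y": 0,"z": 1,"gripper": 0.55},
    {"wx": 0,"wy": 0,"wz": 0,"x": 0.5,"y": 0,"z": 1,"gripper": 0.55},
    {"wx": 0,"wy": 0,"wz": 0,"x": 0.5,"y": 0,"z": 0,"gripper": 0.55},
    {"wx": 0,"wy": 0,"wz": 0,"x": 0,"y": 0,"z": 0,"gripper": 0.55},
  ],
)

```text
t: 49.38
ee_pos: [0.5967, -0.2764, 0.2197]
ee_rot: [-180.0, 0.0, 172.3]
contact_force: [0.4, 1.4, -0.4]
opening: 0.0482
grasp_force: 0.0
```

```bash
python3 - <<'E'
from h import *
np.set_printoptions(precision=4,suppress=True)
w=snap('wrist','w13'); d=snap('side','side13');c=snap('scene','scene13'); s=robot.state();print(s['ee_pos'],s['ee_rot'])
# copper discs, by saturation, inside tray
for n,i in(('w',w),('d',d)):
  hsv=cv2.cvtColor(i['frame'],cv2.COLOR_BGR2HSV)
  k,l,st,ce=cv2.connectedComponentsWithStats(cv2.inRange(hsv,(5,110,120),(13,220,255)))
  for j in range(1,k):
    if st[j,4]>20:
      p=onz(i,ce[j],.017)
      if .4<p[0]<.65 and -.47<p[1]<-.19: print(n,ce[j],st[j],p)
  g=cv2.cvtColor(i['frame'],cv2.COLOR_BGR2GRAY); k,l,st,ce=cv2.connectedComponentsWithStats((g<55).astype('uint8'))
  for j in range(1,k):
    p=onz(i,ce[j],.039)
    if st[j,4]>60 and .43<p[0]<.65 and -.45<p[1]<-.21: print(n,'sock',ce[j],st[j],p)
for a in('scene','side'):
  x,y=load(a+'0')['frame'],load(a+'13')['frame']
  m=cv2.morphologyEx((cv2.absdiff(x,y).max(2)>60).astype('uint8'),cv2.MORPH_OPEN,np.ones((3,3)))
  k,l,st,ce=cv2.connectedComponentsWithStats(m); print(a,[(ce[j].round().tolist(),int(st[j,4])) for j in range(1,k) if st[j,4]>30])
E
```

```text
[ 0.5958 -0.2766  0.219 ] [179.9843  -0.0479 172.242 ]
w [190.722  100.8881] [182  91  19  21 295] [ 0.4786 -0.3745  0.017 ]
w [314.9864 100.9186] [306  91  19  21 295] [ 0.4935 -0.2647  0.017 ]
w sock [113.765   69.0284] [100  48  43  61 668] [ 0.4495 -0.4241  0.039 ]
w sock [195.1837 196.3641] [ 174  167   41   60 1747] [ 0.5603 -0.3821  0.039 ]
w sock [311.5297 209.6059] [296 170  33  57 708] [ 0.5863 -0.2804  0.039 ]
d [370.1   345.925] [367 343   7   7  40] [ 0.4934 -0.2648  0.017 ]
d [389.3191 393.9574] [386 391   8   7  47] [ 0.4785 -0.375   0.017 ]
d sock [406.9752 335.0342] [394 325  28  20 322] [ 0.5716 -0.2837  0.039 ]
d sock [428.0932 381.2   ] [414 370  30  22 365] [ 0.5571 -0.3905  0.039 ]
scene [([439.0, 7.0], 326), ([399.0, 12.0], 68), ([416.0, 24.0], 42), ([257.0, 38.0], 443), ([420.0, 45.0], 1114), ([300.0, 40.0], 765), ([439.0, 61.0], 97), ([278.0, 64.0], 56), ([231.0, 67.0], 88), ([312.0, 77.0], 665), ([224.0, 94.0], 499), ([271.0, 91.0], 48), ([344.0, 137.0], 133), ([234.0, 147.0], 173), ([220.0, 162.0], 42), ([210.0, 168.0], 33), ([247.0, 175.0], 146), ([185.0, 
[... 771 characters left out ...]
0, 146.0], 3391), ([228.0, 118.0], 79), ([199.0, 137.0], 767), ([242.0, 150.0], 1122), ([231.0, 136.0], 49), ([441.0, 155.0], 1534), ([180.0, 164.0], 247), ([419.0, 180.0], 512), ([261.0, 182.0], 229), ([178.0, 198.0], 693), ([307.0, 184.0], 58), ([235.0, 193.0], 138), ([340.0, 196.0], 44), ([362.0, 208.0], 458), ([487.0, 206.0], 187), ([455.0, 245.0], 3901), ([574.0, 212.0], 239), ([294.0, 226.0], 230), ([396.0, 246.0], 837), ([266.0, 238.0], 35), ([624.0, 257.0], 691), ([346.0, 256.0], 79), ([312.0, 263.0], 339), ([281.0, 276.0], 36), ([364.0, 280.0], 145), ([149.0, 287.0], 67), ([118.0, 319.0], 175), ([216.0, 324.0], 36), ([392.0, 341.0], 936), ([59.0, 340.0], 80), ([411.0, 388.0], 1076)]
```

Both views agree on the two rivet heads at z ≈ 17 mm, which means set and flat in the tray. The mallet is on the mat and the treadle is up, so I'm handing in.

```bash
python3 -c "
from workcell import robot
print(robot.hand_in())"
```

```text
the job is handed in; nothing more can be done
None
```

I handed the job in, but the hand-in gave no verdict: by my measurements the mallet is on the mat, both brackets in the scene are riveted and lie flat, socket up, in the tray, and the treadle is up.

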